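Pack the leaf analyser kit and rack the leaf frames

TASK

Pack up after the leaf measurements: press the sensor head, the T bracket, the L bracket and the cross clamp into their matching cutouts in the foam of the case, each fully home with its base flush with the foam, and take every leaf frame from the drying stand and stand it upright on its 90 mm lower edge in the slotted rack, one to a slot, down on the slot's floor. Let go of everything and leave the beaker, the bottle and the seedling where they are.

Things in the scene. Friction and masses are not known exactly. Their poses are not given: they have to be found in the camera images.
- case: shallow grey case, 174 x 234 x 34 mm, fixed; origin at the centre of its underside, z up. In it a mid-grey foam insert, top 32 mm above the bench, with four cutouts (rectangle, T, L, cross) 20 mm deep, 1.5 mm wider all round than the parts. Springy tongues in their walls stand 3 mm proud: a part laid on stays up on them and must be pushed home with about 10 N (up to 20 N); they then hold it.
- seat_head (a point): the rectangular cutout: where head_c is when the sensor head is fully home (36 mm above the bench); axes as the head's (half a turn is as good).
- seat_tee (a point): the T cutout: where tee_c is when the T bracket is fully home (36 mm above the bench); axes as the bracket's.
- seat_ell (a point): the L cutout: where ell_c is when the L bracket is fully home (36 mm above the bench); axes as the bracket's.
- seat_cross (a point): the cross cutout: where cross_c is when the cross clamp is fully home (36 mm above the bench); axes as the clamp's (any quarter turn is as good).
- head_c (a point): white sensor head with a rectangular base 50 (x) by 86 mm (y) and a black grip block in the middle, 250 g. Base 20 mm thick, lying flat; on it a grip block 26 x 24 mm (x by y), 28 mm tall, top 48 mm up. This point: on the block's axis, 24 mm above the underside, z up.
- tee_c (a point): T-shaped aluminium bracket, 200 g: bar 28 mm wide and 92 mm long (x from -8 to 20, y from -46 to 46 mm from this point), stem 28 mm wide and 40 mm long towards -x (x from -48 to -8, y from -14 to 14). Base 20 mm thick, lying flat; on it a grip block 26 x 24 mm (x by y), 28 mm tall, top 48 mm up. This point: on the block's axis, 24 mm above the underside, z up.
- ell_c (a point): L-shaped steel bracket, 200 g: long limb x from -14 to 14, y from -52 to 34 mm from this point; short limb x from -52 to -14, y from 6 to 34 mm. Base 20 mm thick, lying flat; on it a grip block 26 x 24 mm (x by y), 28 mm tall, top 48 mm up. This point: on the block's axis, 24 mm above the underside, z up.
- cross_c (a point): aluminium cross clamp, 160 g: a plus-shaped base, two bars 64 mm long and 28 mm wide crossing at the middle. Base 20 mm thick, lying flat; on it a grip block 26 x 24 mm (x by y), 28 mm tall, top 48 mm up. This point: on the block's axis, 24 mm above the underside, z up.
- stand: white drying stand, 262 (x) by 110 mm (y), fixed; origin at the centre of its underside, z up. Four bays 60 mm apart along its x. A frame leans in a bay at 0.4 rad (23 degrees) from upright, its top towards the stand's -x, on a 10 mm level rod (along y) 65 mm up its face; above that both its faces are free.
- rack: wooden slotted rack, 220 (x) by 110 mm (y), 44 mm high, fixed; origin at the centre of its underside, z up. Four slots along its y, 50 mm apart along its x, each 14 mm wide and 34 mm deep, floor 10 mm above the bench, between 8 mm thick fins.
- slot0 (a point): slot 0 of the rack: the middle of the slot's floor, 10 mm above the bench; x across the slot (the rack's x), y along it, z up.
- slot1 (a point): slot 1 of the rack: the middle of the slot's floor, 10 mm above the bench; x across the slot (the rack's x), y along it, z up.
- slot2 (a point): slot 2 of the rack: the middle of the slot's floor, 10 mm above the bench; x across the slot (the rack's x), y along it, z up.
- slot3 (a point): slot 3 of the rack: the middle of the slot's floor, 10 mm above the bench; x across the slot (the rack's x), y along it, z up.
- frame0_c (a point): flat aluminium leaf frame (two to four are there), 10 mm thick (x), 90 mm wide (y), 110 mm tall (z), 150 g, with a clear 2 mm pane in a window 54 x 66 mm; rims 22 mm top and bottom, 18 mm at the sides. This point is its centre, 55 mm from its lower and upper edge; z points to its upper edge. It starts leaning in the drying stand.
- frame1_c (a point): flat aluminium leaf frame (two to four are there), 10 mm thick (x), 90 mm wide (y), 110 mm tall (z), 150 g, with a clear 2 mm pane in a window 54 x 66 mm; rims 22 mm top and bottom, 18 mm at the sides. This point is its centre, 55 mm from its lower and upper edge; z points to its upper edge. It starts leaning in the drying stand.
- frame2_c (a point): flat aluminium leaf frame (two to four are there), 10 mm thick (x), 90 mm wide (y), 110 mm tall (z), 150 g, with a clear 2 mm pane in a window 54 x 66 mm; rims 22 mm top and bottom, 18 mm at the sides. This point is its centre, 55 mm from its lower and upper edge; z points to its upper edge. It starts leaning in the drying stand.
- frame3_c (a point): flat aluminium leaf frame (two to four are there), 10 mm thick (x), 90 mm wide (y), 110 mm tall (z), 150 g, with a clear 2 mm pane in a window 54 x 66 mm; rims 22 mm top and bottom, 18 mm at the sides. This point is its centre, 55 mm from its lower and upper edge; z points to its upper edge. It starts leaning in the drying stand.
- beaker_in (a point): bystander: glass beaker, 70 mm across, 90 mm high, on the bench; the centre of its inner floor.
- flask: bystander: white bottle with a blue cap, 60 mm across, 140 mm high, on the bench; origin at its underside.
- seedling: bystander: seedling in a clay pot, 90 mm across, about 150 mm high, on the bench; origin at its underside.

How it is judged:
At the end, for the whole second after the job is handed in: Each part in its own cutout: within 4 mm across, at most 2.5 mm proud, tilt under 0.06 rad. Every frame present in a rack slot: on its floor (within 4 mm), upright within 0.17 rad, in line within 0.2 rad, within 30 mm of its middle. All at rest; bystanders within 30 mm (angle between the x axis of head_c and the x axis of seat_head, either way round below 0.08 rad and horizontal distance between head_c and seat_head below 0.004 m and z of head_c in the frame of seat_head between -0.004 and 0.0025 m and angle between each of head_c, tee_c, ell_c, cross_c's own z axis and vertical below 0.06 rad and linear speed of each of head, tee, ell, cross, frame0, frame1, frame2, frame3 below 0.02 m/s and angle between the x axis of tee_c and the x axis of seat_tee, either way round below 0.08 rad and horizontal distance between tee_c and seat_tee below 0.004 m and z of tee_c in the frame of seat_tee between -0.004 and 0.0025 m and angle between the x axis of ell_c and the x axis of seat_ell, either way round below 0.08 rad and horizontal distance between ell_c and seat_ell below 0.004 m and z of ell_c in the frame of seat_ell between -0.004 and 0.0025 m and horizontal distance between cross_c and seat_cross below 0.004 m and z of cross_c in the frame of seat_cross between -0.004 and 0.0025 m and z of frame0_c in the frame of rack between 0.058 and 0.069 m and x of frame0_c in the frame of rack between -0.09 and 0.09 m and y of frame0_c in the frame of rack between -0.03 and 0.03 m and angle between the z axis of each of frame0_c, frame1_c, frame2_c, frame3_c and the z axis of rack, either way round below 0.17 rad and angle between the x axis of each of frame0_c, frame1_c, frame2_c, frame3_c and the x axis of rack, either way round below 0.2 rad and z of frame1_c in the frame of rack between 0.058 and 0.069 m and x of frame1_c in the frame of rack between -0.09 and 0.09 m and y of frame1_c in the frame of rack between -0.03 and 0.03 m and z of frame2_c in the frame of rack between 0.058 and 0.069 m and x of frame2_c in the frame of rack between -0.09 and 0.09 m and y of frame2_c in the frame of rack between -0.03 and 0.03 m and z of frame3_c in the frame of rack between 0.058 and 0.069 m and x of frame3_c in the frame of rack between -0.09 and 0.09 m and y of frame3_c in the frame of rack between -0.03 and 0.03 m); the robot touches nothing.
It fails at once if a bystander (beaker, bottle, seedling) was moved by more than 30 mm (distance of any of beaker_in, flask, seedling from where it was at the start of the episode above 0.03 m).
Of frame0, frame1, frame2, frame3 only 2 to 4 are there at a start; the rules pass over those that are not, and their reading is None.
At some moment in a run one of head, tee, ell, cross may be knocked a few centimetres aside while the robot is not near it.
It also fails if it takes over 210 s, if anything falls off the work surface, if the arm or the gripper's body presses on something with over 40 N, if the wrist force passes 120 N, or if a joint passes its speed limit or range.

ROBOT

A 6-joint arm with a two-finger parallel gripper is mounted at the origin on the work surface. World frame = base frame: x ahead of the robot, y to its left, z up, the work surface at z = 0. Lengths are in m, angles in rad, forces in N, time in s.
With the tool pointing down it reaches from about 0.4 to 0.825 m from the base axis. Payload 7 kg.
Tool frame: the origin (TCP) lies on the centre line of the jaws, within the pads' length; the fingertips stand 25 mm ahead of it and the grasp point (between the pads) lies 6 mm ahead of it; z points along the fingers, y is the line along which they close (so a half turn about z gives the same grasp; the last joint's range is limited). The gripper opens to 88 mm and grips with 3 to 60 N. Pads are 19 mm wide; open, the fingers measure 130 mm over their backs; the gripper's body (78 mm by 193 mm) begins 47 mm behind the grasp point.
Start: joints at [1.452, 0.359, 0.012, 0, -1.224, -0.288], TCP at [0.267, 0.62, 0.252] pointing down, gripper open.
Joint ranges: [-3.07, 3.07], [-1.43, 2.12], [-1.02, 1.25], [-3.03, 1.67], [-3.05, -0], [-3.03, 3.03]. Speed limits (rad/s): [2.39, 2.39, 3.01, 3.14, 3.14, 3.14].

INTERFACE

Orientations are given as [roll, pitch, yaw] about the fixed x, y, z axes, in that order (R = Rz(yaw) Ry(pitch) Rx(roll)).
In Python, from station import readout, vision, arm gives the robot as it stands. The module is installed in compiled form; this text tells all that it offers.
- The arm moves only by the tool carry_out, never from a script. Its argument "commands" is a list of rows, each an object with "dp": the shift along the tool's x, y, z in m, a list of three; "rotation": the turn, a rotation vector about the tool's x, y, z in degrees, a list of three. In form: [{"dp": [dx, dy, dz], "rotation": [wx, wy, wz]}, ...]. A call has 1 to 8 rows; each row shifts and turns the commanded pose from where the row before left it, along the tool's axes as they then stand; what a row does not reach is not made up. A row lasts 1/8 s, in which the tool goes at most 62.5 mm and 10.7 degrees, less where a joint would pass 70% of its speed; a pose out of reach is approached as far as the arm can. A call with a gripper value outside its range is refused whole. "grip" is the finger opening in m, from 0 to 0.0876, set as the call begins (left out, the last holds). The fingers move at their own pace and stop on an object; "force" is the grip in N (left out, the last holds). Time passes only in rows, so rows that do not move let the fingers close. It gives the time, the measured TCP pose, the force, the opening and the grip force at its end, in the units of the state.
- readout.get_state(): the state, without advancing time (a new reading comes with each control period).
- vision.grab_frame(name): name is "scene" or "top"; returns (picture, depth): 384x512x3 uint8, red, green, blue; 384x512 float32, m along the optical axis (not along the pixel's ray), 0 where there is no reading.
- vision.calibration(name): a dict with "fovy" (degrees; the focal length in pixels is half the picture's height over the tangent of half this angle, whatever the lens; pixels are square), "cx", "cy" (the principal point, pixels), "dist" ([k1, k2, p1, p2, k3] as OpenCV has them; the pictures are not rectified), "origin" and "attitude" of the camera in the world. Camera axes: x right, y down, z forward; pixel columns grow to the right and rows downward; lengths in m; the calibration is good to about 2 mm. A picture is of the moment at which its call begins. calibration takes no time and is no camera call.
- arm.job_done(): hands the job in; it is judged then, once.
Trained networks look in the newest picture that a camera, given by its name, has taken for a name from the list of things; names that differ only in an ending like _2 or _b are one class to them, and where a whole thing is asked for, a point or a joint stands for the part that bears it (a point fixed in the world has none). Each returns a list of dicts, best first, with "score" (0 to 1); they miss things now and then, are a little off and sometimes report something else, mostly with a low value. They report only what shows in the picture. A call takes as long as a camera call.
- vision.trace(label, camera): "pixels" (384x512 bool, what is visible of it) and "position" ([row, column] in pixels, amid what is visible of it).
The state is a dict: "t": time; "q": joint angles; "qd": joint speeds; "joint_efforts": joint torques, N m; "eef_pos": TCP position; "ee_rot": TCP orientation; "force": force on the tool from outside, world axes, zero at the start; "moment": the same for the moment, N m; "width": finger opening in m; "gripper_force": force on a finger pad.
Only numpy, scipy, OpenCV 4.12 (cv2) and the standard library are available. Lean on these libraries where they do the work, as an engineer would, in place of code of your own. Each camera call takes 0.05 s, during which the arm holds its last target. There are 200 camera calls.

## Working session

There is one attempt and no reset: what is moved stays moved. The work goes in short steps, Python scripts to look and compute and a tool call to move; the robot and the scene stay as the last step left them, time stands still between calls to the robot, and variables do not carry over. Pictures are saved under pics/ and viewed, at most 14 in all, crops included, and the job is handed in when it is done.

Besides the shell and the picture viewer there is one more tool, called by a JSON object that holds its "fn" and its "kwargs". carry_out: Moves the arm, as the interface text tells. Its arguments: {"type":"object","properties":{"commands":{"type":"array"},"grip":{"type":"number"},"force":{"type":"number"}},"required":["commands"]}

```bash
mkdir -p pics; python3 - <<'E'
from station import readout, vision
import cv2,numpy as np
for n in("scene","top"):
    im,d=vision.grab_frame(n); np.savez(f"pics/{n}0.npz",im=im,d=d)
    cv2.imwrite(f"pics/{n}0.png",cv2.resize(im[:,:,::-1],(800,600),interpolation=cv2.INTER_CUBIC))
    print(n,vision.calibration(n),(d>0).mean())
print(readout.get_state())
E
```

```text
scene {'fovy': 48.5084069113032, 'cx': 259.736610717603, 'cy': 192.46576284089127, 'dist': array([-0.0695998,  0.       ,  0.       ,  0.       ,  0.       ]), 'origin': array([ 0.97577319, -0.59577994,  1.20531901]), 'attitude': array([-2.60538772e+00,  9.70855888e-04,  6.03856380e-01])} 0.9958089192708334
top {'fovy': 49.12861788240397, 'cx': 246.76462245522384, 'cy': 198.84743922349747, 'dist': array([-0.11751414,  0.        ,  0.        ,  0.        ,  0.        ]), 'origin': array([ 0.42503849, -0.05135529,  1.27337016]), 'attitude': array([-3.01607689, -0.00590147, -1.56478251])} 0.9958445231119791
{'t': 0.1, 'q': array([ 1.45211364e+00,  3.59314894e-01,  1.11396890e-02, -3.24896983e-04,
       -1.22411418e+00, -2.88126766e-01]), 'qd': array([ 0.0011159 , -0.00097804,  0.00246389,  0.00197482,  0.00088782,
       -0.0006699 ]), 'joint_efforts': array([-1.65224534e-03, -5.84161556e+01,  2.93751276e+01,  7.01545089e+00,
        1.02297086e-02, -4.03085846e-05]), 'eef_pos': array([0.26692475, 0.61952964, 0.25070895]), 'ee_rot': array([ 3.14007434e+00, -1.31454678e-04, -4.06919977e-01]), 'force': array([-0.89753546,  0.102682  , -1.43661152]), 'moment': array([0.02399383, 0.07419986, 0.00671963]), 'gripper_force': 0.0, 'width': 0.0877942208251045}
```

View pics/scene0.png

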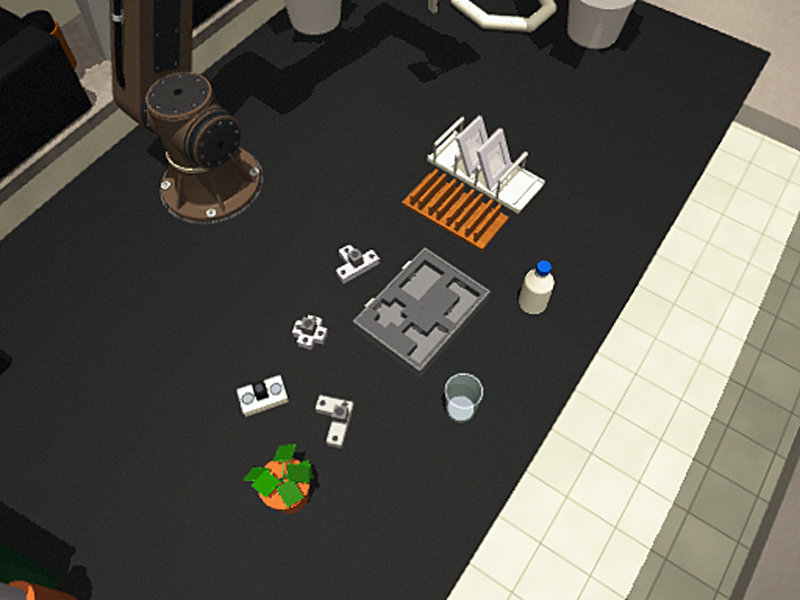

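View pics/top0.png

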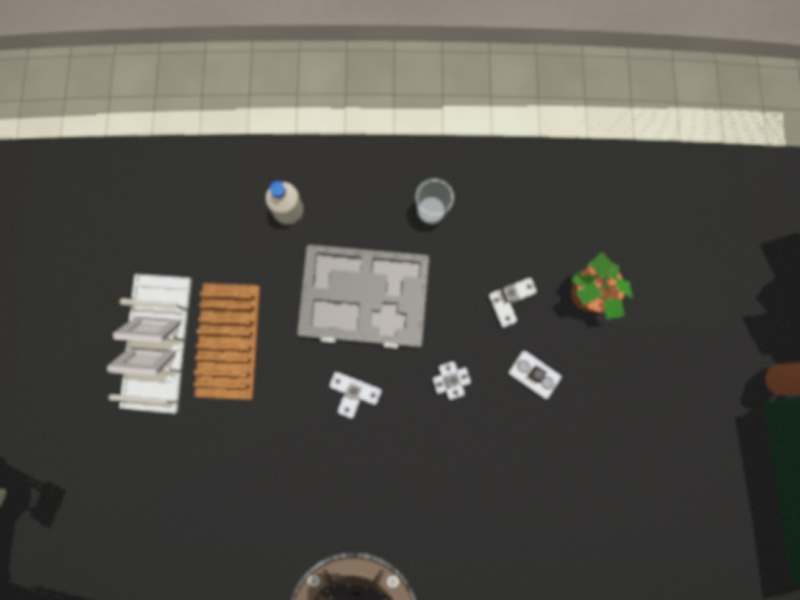

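```bash
cat > lib.py <<'E'
import numpy as np, cv2
from scipy.spatial.transform import Rotation as R
from scipy.optimize import minimize
from station import readout, vision
H,W,S=384,512,4
def cam(n):
    c=vision.calibration(n); f=H/2/np.tan(np.radians(c["fovy"])/2)
    K=np.array([[f,0,c["cx"]],[0,f,c["cy"]],[0,0,1]])
    return K,np.array(c["dist"]),np.array(c["origin"]),R.from_euler("xyz",c["attitude"]).as_matrix()
def cloud(n,d):
    K,D,o,A=cam(n); v,u=np.mgrid[:H,:W]
    uv=cv2.undistortPoints(np.stack([u,v],-1).reshape(-1,1,2).astype(float),K,D).reshape(H,W,2)
    return (np.dstack([uv,np.ones((H,W))])*d[...,None])@A.T+o
def proj(n,P):
    K,D,o,A=cam(n); return cv2.projectPoints((np.asarray(P,float)-o)@A,np.zeros(3),np.zeros(3),K,D)[0].reshape(-1,2)
def place(pts,p,z): # 2D pts -> world at height z
    c,s=np.cos(p[2]),np.sin(p[2]); q=np.asarray(pts)@np.array([[c,s],[-s,c]])+p[:2]
    return np.c_[q,np.full(len(q),z)]
def box(x0,x1,y0,y1): return np.array([[x0,y0],[x1,y0],[x1,y1],[x0,y1]])/1000
PARTS=dict(head=[box(-25,25,-43,43)],tee=[box(-8,20,-46,46),box(-48,-7,-14,14)],
  ell=[box(-14,14,-52,34),box(-52,-13,6,34)],cross=[box(-32,32,-14,14),box(-14,14,-32,32)])
def grow(b,m): c=b.mean(0); return c+(b-c)+m*np.sign(b-c)
def fill(img,uv,off):
    q=np.round(((uv-off+.5)*S-.5)*16).astype(np.int32); cv2.fillPoly(img,[q],1,shift=4)
def hullfill(img,n,P,off): fill(img,cv2.convexHull(proj(n,P).astype(np.float32)).reshape(-1,2),off)
def sil_prisms(prisms): # list of (box,z0,z1)
    def f(n,p,off,shape):
        img=np.zeros(shape,np.uint8)
        for b,z0,z1 in prisms: hullfill(img,n,np.r_[place(b,p,z0),place(b,p,z1)],off)
        return img
    return f
def sil_hole(boxes,z0,z1):
    def f(n,p,off,shape):
        out=[]
        for z in(z0,z1):
            img=np.zeros(shape,np.uint8)
            for b in boxes: fill(img,proj(n,place(b,p,z)),off)
            out.append(img)
        return out[0]&out[1]
    return f
def fit(sil,masks,p0,half,yaws):
    """masks {cam: HxW float}, IoU fit around p0; half = half window in m"""
    data=[]
    for n,m in masks.items():
        u=proj(n,np.array([[p0[0]+a*half,p0[1]+b*half,z] for a in(-1,1) for b in(-1,1) for z in(0,.05)]))
        lo=np.maximum(np.floor(u.min(0)).astype(int),0); hi=np.minimum(np.ceil(u.max(0)).astype(int),[W,H])
        r=m[lo[1]:hi[1],lo[0]:hi[0]].astype(np.float32)
        data.append((n,lo,cv2.resize(r,None,fx=S,fy=S,interpolation=cv2.INTER_LINEAR)>.5))
    def cost(p):
        c=0
        for n,lo,r in data:
            s=sil(n,p,lo,r.shape).astype(bool); c+=1-(s&r).sum()/max((s|r).sum(),1)
        return c/len(data)
    best=None
    for y in yaws:
        c=cost([p0[0],p0[1],y]); best=min(best or (9,),(c,y))
    ys=sorted((cost([p0[0],p0[1],y]),y) for y in yaws)[:6]
    res=[minimize(cost,[p0[0],p0[1],y],method="Nelder-Mead",options=dict(xatol=1e-4,fatol=1e-4,
        initial_simplex=[[p0[0]+a,p0[1]+b,y+c] for a,b,c in((0,0,0),(.008,0,.03),(0,.008,-.03),(-.006,-.006,.08))])) for _,y in ys]
    r=min(res,key=lambda r:r.fun); r=minimize(cost,r.x,method="Nelder-Mead",options=dict(xatol=5e-5,fatol=5e-5,initial_simplex=[r.x,r.x+[.003,0,.01],r.x+[0,.003,-.02],r.x+[-.002,-.002,.04]]))
    return r.x,r.fun
BL=box(-13,13,-12,12)
def sil_part(k,z=0.): return sil_prisms([(b,z+.007,z+.02) for b in PARTS[k]]+[(BL,z+.02,z+.048)])
def rel(pos,rot=None):
    """tool-frame shift & rotvec(deg) from measured pose to target (rot: Rotation or None)"""
    s=readout.get_state(); A=R.from_euler("xyz",s["ee_rot"])
    return A.inv().apply(np.asarray(pos)-s["eef_pos"]), (0 if rot is None else np.degrees((A.inv()*rot).as_rotvec())), s
def down(yaw): return R.from_euler("xyz",[np.pi,0,yaw])
E
python3 - <<'E'
from lib import *
Z={n:cloud(n,np.load(f"pics/{n}0.npz")["d"]) for n in("scene","top")}
for n in Z:
    z=Z[n][...,2]; b=Z[n][(np.abs(z)<.02)&(Z[n][...,0]>.3)&(Z[n][...,0]<.7)&(np.abs(Z[n][...,1])<.5)]
    print(n,"bench z med",np.median(b[:,2]),"std",b[:,2].std())
    np.save(f"pics/{n}0_cloud.npy",Z[n])
for k,c in dict(head="head_c",tee="tee_c",ell="ell_c",cross="cross_c",case="case",rack="rack",stand="stand",frame="frame0_c",beaker="beaker_in",flask="flask",seedling="seedling").items():
    for n in("scene","top"):
        for r in vision.trace(c,n)[:4]:
            if r["score"]<.3: continue
            P=Z[n][r["pixels"]]; print(k,n,round(r["score"],2),r["pixels"].sum(),np.median(P,0).round(3),P.min(0).round(3),P.max(0).round(3))
E
```

```text
scene bench z med 0.0006874716588014529 std 0.00527338353505199
top bench z med -6.577731503254469e-06 std 0.005284206122176686
head scene 0.7 489 [ 0.471 -0.35   0.02 ] [ 0.416 -0.596 -0.001] [ 0.976 -0.302  1.205]
head top 0.95 539 [ 0.463 -0.341  0.02 ] [ 0.419 -0.396 -0.007] [ 0.507 -0.051  1.273]
head top 0.56 2604 [0.524 0.246 0.011] [ 0.412 -0.051 -0.003] [0.636 0.308 1.273]
tee scene 0.96 339 [ 0.434 -0.002  0.02 ] [ 0.374 -0.596 -0.001] [0.976 0.039 1.205]
ell scene 0.77 448 [ 0.618 -0.303  0.02 ] [ 0.559 -0.35  -0.003] [ 0.648 -0.263  0.053]
ell top 0.67 438 [ 0.612 -0.293  0.02 ] [ 0.425 -0.352 -0.005] [ 0.65  -0.051  1.273]
cross scene 0.78 370 [ 0.458 -0.191  0.02 ] [ 0.41  -0.596 -0.005] [ 0.976 -0.142  1.205]
cross top 0.54 301 [ 0.451 -0.181  0.021] [ 0.422 -0.212 -0.004] [ 0.482 -0.051  1.273]
case scene 0.55 3892 [ 0.617 -0.026  0.03 ] [ 0.51  -0.596 -0.004] [0.976 0.12  1.205]
case top 0.91 4473 [ 0.611 -0.016  0.029] [ 0.425 -0.138 -0.005] [0.708 0.105 1.273]
case top 0.32 2749 [0.524 0.247 0.011] [ 0.412 -0.051 -0.005] [0.64  0.313 1.273]
rack scene 0.7 1741 [0.5
[... 222 characters left out ...]
05]
stand top 0.64 2344 [0.517 0.381 0.009] [ 0.386 -0.051 -0.006] [0.652 0.468 1.273]
beaker scene 0.56 616 [ 0.789 -0.135  0.049] [ 0.757 -0.596 -0.005] [ 0.976 -0.103  1.205]
beaker top 0.73 511 [ 0.802 -0.148  0.045] [ 0.425 -0.18  -0.004] [ 0.854 -0.051  1.273]
beaker top 0.69 2702 [0.524 0.247 0.011] [ 0.415 -0.051 -0.002] [0.636 0.312 1.273]
flask scene 0.86 567 [0.793 0.124 0.087] [ 0.741 -0.596 -0.003] [0.976 0.233 1.205]
flask top 0.64 541 [0.777 0.132 0.091] [ 0.425 -0.051 -0.005] [0.852 0.185 1.273]
seedling scene 0.6 1163 [ 0.633 -0.463  0.102] [ 0.555 -0.596 -0.005] [ 0.976 -0.393  1.205]
seedling top 0.65 964 [ 0.619 -0.451  0.092] [ 0.425 -0.502 -0.002] [ 0.68  -0.051  1.273]
```

```bash
cat > fit1.py <<'E'
from lib import *
Z={n:np.load(f"pics/{n}0_cloud.npy") for n in("scene","top")}
up={n:(Z[n][...,2]>.007)&(Z[n][...,2]<1) for n in Z}
lo={n:(Z[n][...,2]<.022)&(Z[n][...,2]>-.02) for n in Z}
yw=np.arange(0,2*np.pi,np.pi/12)
for k,p in dict(head=(.466,-.345),tee=(.43,.0),ell=(.615,-.3),cross=(.453,-.185)).items():
    ys=yw[:12] if k=="head" else yw[:6] if k=="cross" else yw
    for cs in(["scene"],["top"],["scene","top"]):
        x,c=fit(sil_part(k),{n:up[n] for n in cs},p,.085,ys); print(k,cs,x.round(4),round(c,3))
rk=[(box(-110,110,-55,55),.006,.01)]+[(box(s+a-4,s+a+4,-55,55),.01,.044) for s in(-75,-25,25,75) for a in(-11,11)]
cs_=[(box(-87,87,-117,117),.007,.034)]
for cs in(["scene"],["top"],["scene","top"]):
    print("rack",cs,*fit(sil_prisms(rk),{n:up[n] for n in cs},(.527,.245),.13,np.arange(-.2,.2,.05)-np.pi/1))
    print("case",cs,*fit(sil_prisms(cs_),{n:up[n] for n in cs},(.614,-.02),.14,np.arange(-.3,.3,.1)))
E
python3 fit1.py
python3 - <<'E'
import cv2,numpy as np
a=np.load("pics/top0.npz")["im"]; b=np.load("pics/scene0.npz")["im"]
A=cv2.resize(a[150:260,60:290,::-1],None,fx=3.4,fy=3.4,interpolation=cv2.INTER_CUBIC)[:300]
A=cv2.resize(a[150:230,185:285,::-1],(400,320),interpolation=cv2.INTER_CUBIC)
B=cv2.resize(b[155:240,220:320,::-1],(400,320),interpolation=cv2.INTER_CUBIC)
C=cv2.resize(a[170:270,60:175,::-1],(400,280),interpolation=cv2.INTER_CUBIC)
D=cv2.resize(b[65:165,250:360,::-1],(400,280),interpolation=cv2.INTER_CUBIC)
cv2.imwrite("pics/crops0.png",np.vstack([np.hstack([A,B]),np.hstack([C,D])]))
E
```

```text
head ['scene'] [ 0.4644 -0.3447  2.5478] 0.417
head ['top'] [ 0.4631 -0.3446  2.5208] 0.054Traceback (most recent call last):
  File "fit1.py", line 9, in <module>
    x,c=fit(sil_part(k),{n:up[n] for n in cs},p,.085,ys); print(k,cs,x.round(4),round(c,3))
        ~~~^^^^^^^^^^^^^^^^^^^^^^^^^^^^^^^^^^^^^^^^^^^^^
  File "lib.py", line 58, in fit
    res=[minimize(cost,[p0[0],p0[1],y],method="Nelder-Mead",options=dict(xatol=1e-4,fatol=1e-4,
         ~~~~~~~~^^^^^^^^^^^^^^^^^^^^^^^^^^^^^^^^^^^^^^^^^^^^^^^^^^^^^^^^^^^^^^^^^^^^^^^^^^^^^^
        initial_simplex=[[p0[0]+a,p0[1]+b,y+c] for a,b,c in((0,0,0),(.008,0,.03),(0,.008,-.03),(-.006,-.006,.08))])) for _,y in ys]
        ^^^^^^^^^^^^^^^^^^^^^^^^^^^^^^^^^^^^^^^^^^^^^^^^^^^^^^^^^^^^^^^^^^^^^^^^^^^^^^^^^^^^^^^^^^^^^^^^^^^^^^^^^^^^
    res = _minimize_neldermead(fun, x0, args, callback, bounds=bounds,
                               **options)
    fxr = func(xr)
    fx = function(np.copy(x), *(wrapper_args + args))
  File "lib.py", line 52, in cost
    s=sil(n,p,lo,r.shape).astype(bool); c+=1-(s&r).sum()/max((s|r).sum(),1)
      ~~~^^^^^^^^^^^^^^^^
  File "lib.py", line 29, in f
    for b,z0,z1 in prisms: hullfill(img,n,np.r_[place(b,p,z0),place(b,p,z1)],off)
                           ~~~~~~~~^^^^^^^^^^^^^^^^^^^^^^^^^^^^^^^^^^^^^^^^^^^^^^
  File "lib.py", line 25, in hullfill
    def hullfill(img,n,P,off): fill(img,cv2.convexHull(proj(n,P).astype(np.float32)).reshape(-1,2),off)
                                                       ~~~~^^^^^
  File "lib.py", line 15, in proj
    K,D,o,A=cam(n); return cv2.projectPoints((np.asarray(P,float)-o)@A,np.zeros(3),np.zeros(3),K,D)[0].reshape(-1,2)
            ~~~^^^
  File "lib.py", line 7, in cam
    c=vision.calibration(n); f=H/2/np.tan(np.radians(c["fovy"])/2)
ValueError: time passes only in moves, steps and waits
```

View pics/crops0.png

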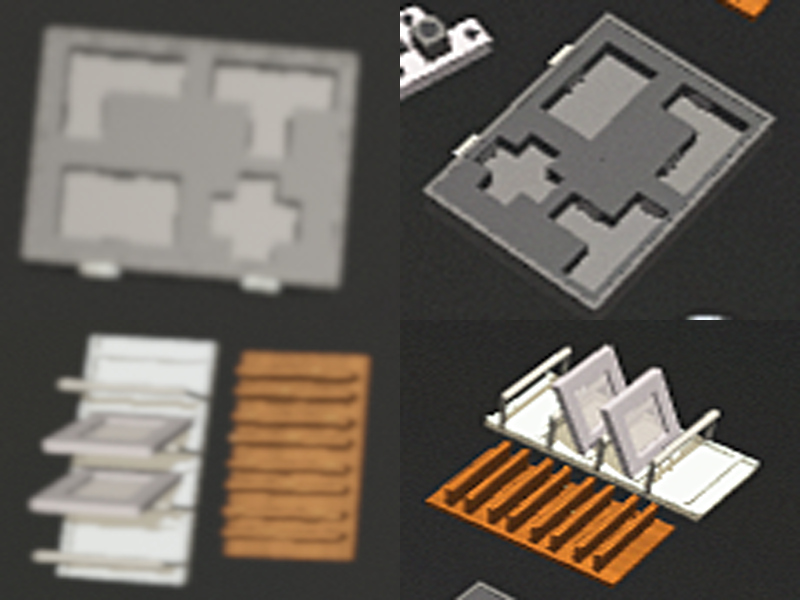

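```bash
sed -i 's/^def cam(n):/import functools\n@functools.cache\ndef cam(n):/' lib.py
sed -i 's/r=m\[lo\[1\]:hi\[1\],lo\[0\]:hi\[0\]\].astype(np.float32)/r=(m\&near(n,p0,half))[lo[1]:hi[1],lo[0]:hi[0]].astype(np.float32)/' lib.py
cat >> lib.py <<'E'
CL={}
def near(n,p0,half): return np.hypot(CL[n][...,0]-p0[0],CL[n][...,1]-p0[1])<half
E
cat > fit1.py <<'E'
from lib import *
import lib,sys,json
tag=sys.argv[1]
Z={n:cloud(n,np.load(f"pics/{n}{tag}.npz")["d"]) for n in("scene","top")}; lib.CL.update(Z)
up={n:(Z[n][...,2]>.007)&(Z[n][...,2]<1) for n in Z}
lo={n:(Z[n][...,2]<.025)&(Z[n][...,2]>-.02) for n in Z}
yw=np.arange(0,2*np.pi,np.pi/12)
def go(name,sil,m,p,half,ys):
    out=[]
    for cs in(["scene"],["top"],["scene","top"]):
        x,c=fit(sil,{n:m[n] for n in cs},p,half,ys); out.append(x); print(name,cs,x.round(4),round(c,3),flush=True)
if __name__=="__main__":
  for k,p in dict(head=(.466,-.345),tee=(.43,.0),ell=(.615,-.3),cross=(.453,-.185)).items():
    go(k,sil_part(k),up,p,.08,yw[:12] if k=="head" else yw[:6] if k=="cross" else yw)
  rk=[(box(-110,110,-55,55),.006,.01)]+[(box(s+a-4,s+a+4,-55,55),.01,.044) for s in(-75,-25,25,75) for a in(-11,11)]
  go("rack",sil_prisms(rk),up,(.527,.245),.13,np.arange(-.2,.2,.05)+np.pi)
  go("case",sil_prisms([(box(-87,87,-117,117),.007,.034)]),up,(.614,-.02),.15,np.arange(-.3,.3,.1))
  for k,(u,v) in dict(head=(118,205),cross=(255,215),tee=(270,90),ell=(90,85)).items():
    p=Z["top"][int(150+v/4),int(185+u/4)][:2]; y0=yw
    go("seat_"+k,sil_hole([grow(b,.0015) for b in PARTS[k]],.032,.025),lo,p,.06 if k!="cross" else .05,yw[:12] if k=="head" else yw[:6] if k=="cross" else yw)
E
time python3 fit1.py 0
```

```text
head ['scene'] [ 0.4644 -0.3447  2.5523] 0.049
head ['top'] [ 0.4631 -0.3446  2.5208] 0.048
head ['scene', 'top'] [ 0.4636 -0.3449  2.5298] 0.054
tee ['scene'] [ 0.4292  0.002  -0.3551] 0.082
tee ['top'] [4.3100e-01 3.2000e-03 5.9271e+00] 0.058
tee ['scene', 'top'] [4.3040e-01 2.7000e-03 5.9215e+00] 0.079
ell ['scene'] [ 0.6172 -0.2961  0.3809] 0.05
ell ['top'] [ 0.6188 -0.296   0.3849] 0.054
ell ['scene', 'top'] [ 0.6179 -0.2959  0.3857] 0.06
cross ['scene'] [ 0.4508 -0.1845  0.2704] 0.072
cross ['top'] [ 0.4523 -0.1834  0.3039] 0.072
cross ['scene', 'top'] [ 0.4517 -0.1838  0.2901] 0.082
rack ['scene'] [0.5228 0.2505 3.1184] 0.309
rack ['top'] [0.525  0.2501 3.1116] 0.299
rack ['scene', 'top'] [0.5235 0.2503 3.1119] 0.307
case ['scene'] [ 0.6116 -0.0148 -0.0812] 0.027
case ['top'] [ 0.6136 -0.0135 -0.0837] 0.036
case ['scene', 'top'] [ 0.6124 -0.0143 -0.0827] 0.034
seat_head ['scene'] [ 0.5738  0.0391 -0.0804] 0.088
seat_head ['top'] [ 0.5756  0.0399 -0.0813] 0.175
seat_head ['scene', 'top'] [ 0.5746  0.0398 -0.0869] 0.139
seat_cross ['scene'] [ 0.5653 -0.0625 -0.0641] 0.187
seat_cross ['top'] [ 0.5671 -0.0619 -0.076 ] 0.105
seat_cross ['scene', 'top'] [ 0.5659 -0.062   1.5007] 0.159
seat_tee ['scene'] [ 0.6608 -0.0755 -0.0755] 0.49
seat_tee ['top'] [ 0.6626 -0.0748  6.2114] 0.316
seat_tee ['scene', 'top'] [ 0.662  -0.0755 -0.085 ] 0.41
seat_ell ['scene'] [ 0.6769  0.0454 -0.0676] 0.457
seat_ell ['top'] [ 0.6789  0.0453 -0.0842] 0.398
seat_ell ['scene', 'top'] [ 0.6776  0.0455 -0.0876] 0.436
real	0m23.862s
user	0m23.977s
sys	0m0.336s
```

```bash
cat > fit2.py <<'E'
from fit1 import *
up2={n:up[n]&(Z[n][...,1]<.309) for n in Z}
rk=[(box(-110,110,-55,55),.006,.01)]+[(box(s+a-4,s+a+4,-55,55),.01,.044) for s in(-75,-25,25,75) for a in(-11,11)]
go("rack",sil_prisms(rk),up2,(.523,.25),.14,np.arange(-.2,.2,.05))
c={"tee":(.648,-.0745,.060),"ell":(.658,.038,.058)}
for k in c:
    go("seat_"+k,sil_hole([grow(b,.0015) for b in PARTS[k]],.032,.025),lo,c[k][:2],c[k][2],np.arange(-.2,.1,.06))
up3={n:(Z[n][...,2]>.004)&(Z[n][...,2]<.03)&(Z[n][...,1]>.318) for n in Z}
go("stand",sil_prisms([(box(-131,131,-55,55),.004,.01)]),up3,(.52,.38),.16,np.arange(-.2,.2,.05))
for n in Z:
    P=Z[n].reshape(-1,3); P=P[(P[:,2]>.082)&(P[:,2]<.16)&(P[:,1]>.28)&(P[:,1]<.5)&(P[:,0]>.35)&(P[:,0]<.7)]
    h,e=np.histogram(P[:,0],np.arange(.38,.66,.01)); print(n,len(P),dict(zip(e[h>0].round(2),h[h>0])),P.min(0),P.max(0)); np.save(f"pics/fr_{n}.npy",P)
E
python3 fit2.py 0
```

```text
rack ['scene'] [ 0.5227  0.2505 -0.0241] 0.078
rack ['top'] [ 0.525   0.2501 -0.0299] 0.132
rack ['scene', 'top'] [ 0.5235  0.25   -0.0309] 0.11
seat_tee ['scene'] [ 0.6604 -0.0758 -0.0867] 0.31
seat_tee ['top'] [ 0.6627 -0.0752 -0.0722] 0.174
seat_tee ['scene', 'top'] [ 0.6619 -0.0753 -0.0782] 0.252
seat_ell ['scene'] [ 0.6765  0.0448 -0.0738] 0.285
seat_ell ['top'] [ 0.6787  0.0455 -0.0878] 0.107
seat_ell ['scene', 'top'] [ 0.6781  0.045  -0.0814] 0.209
stand ['scene'] [ 0.5183  0.3936 -0.0397] 0.411
stand ['top'] [ 0.5191  0.3933 -0.064 ] 0.404
stand ['scene', 'top'] [ 0.5185  0.3933 -0.0646] 0.41Traceback (most recent call last):
  File "fit2.py", line 12, in <module>
    h,e=np.histogram(P[:,0],np.arange(.38,.66,.01)); print(n,len(P),dict(zip(e[h>0].round(2),h[h>0])),P.min(0),P.max(0)); np.save(f"pics/fr_{n}.npy",P)
                                                                             ~^^^^^
IndexError: boolean index did not match indexed array along axis 0; size of axis is 29 but size of corresponding boolean axis is 28
```

```bash
cat > fit3.py <<'E'
from fit1 import *
Q={}
for n in Z:
    P=Z[n].reshape(-1,3); P=P[(P[:,2]>.082)&(P[:,2]<.16)&(P[:,1]>.28)&(P[:,1]<.5)&(P[:,0]>.35)&(P[:,0]<.7)]; Q[n]=P
    for yaw in(-.035,):
        A=R.from_euler("zy",[yaw,-.4]).as_matrix(); L=P@A   # local frame coords (x normal, z up the frame)
        h,e=np.histogram(L[:,0],np.arange(L[:,0].min(),L[:,0].max(),.004)); print(n,len(P),[(round(float(a),3),int(b)) for a,b in zip(e,h) if b])
        for cut in [L[:,0].min()-.001]: pass
        o=np.argsort(L[:,0]); x=L[o,0]; g=np.where(np.diff(x)>.008)[0]; print("gaps",x[g],x[g+1])
        for I in np.split(o,g+1):
            if len(I)<15: continue
            l=L[I]; face=l[l[:,2]<np.percentile(l[:,2],99)-.006]
            pl=np.linalg.lstsq(np.c_[face[:,1:]-face[:,1:].mean(0),np.ones(len(face))],face[:,0],rcond=None)[0]
            print(n,len(I),"x pct",np.percentile(l[:,0],[5,50,95]).round(4),"y",np.percentile(l[:,1],[0,1,99,100]).round(4),"z",np.percentile(l[:,2],[0,98,100]).round(4),"slopes",pl.round(4),"world top",P[I][:,2].max().round(4))
E
python3 fit3.py 0
```

```text
scene 365 [(0.446, 10), (0.45, 33), (0.454, 65), (0.458, 65), (0.462, 11), (0.498, 2), (0.502, 12), (0.506, 29), (0.51, 81), (0.514, 52)]
gaps [0.46466886] [0.50145328]
scene 184 x pct [0.4492 0.4568 0.4618] y [0.3683 0.3687 0.4569 0.459 ] z [-0.1106 -0.074  -0.072 ] slopes [ 0.0548 -0.0121  0.4566] world top 0.1152
scene 181 x pct [0.5051 0.5118 0.5166] y [0.3626 0.3637 0.4515 0.4542] z [-0.1354 -0.0963 -0.0933] slopes [0.0624 0.0059 0.5119] world top 0.1197
top 431 [(0.446, 30), (0.45, 35), (0.454, 112), (0.458, 46), (0.502, 25), (0.506, 45), (0.51, 82)]
gaps [0.46007226] [0.50286554]
top 223 x pct [0.4484 0.4564 0.4587] y [0.367  0.3683 0.4586 0.4602] z [-0.1105 -0.0737 -0.0724] slopes [ 0.0347 -0.1029  0.4559] world top 0.1161
top 208 x pct [0.5043 0.5124 0.5153] y [0.3635 0.3639 0.4528 0.4537] z [-0.1333 -0.0971 -0.0932] slopes [ 0.0313 -0.1318  0.5124] world top 0.1185
```

```bash
sed -i 's/(-.035,)/(-.075,)/' fit3.py; python3 fit3.py 0
cat >> lib.py <<'E'
FYAW=-.075
def frot(yaw=FYAW,tilt=.4,sgn=-1): # tool orientation gripping a frame from above; tool y = sgn*frame x
    A=R.from_euler("zy",[yaw,-tilt]).as_matrix(); z=-A[:,2]; y=sgn*A[:,0]
    return R.from_matrix(np.c_[np.cross(y,z),y,z])
def show(pos,rot):
    d,r,s=rel(pos,rot); A=R.from_euler("xyz",s["ee_rot"])
    d2=rot.inv().apply(np.asarray(pos)-s["eef_pos"])
    print("rotvec",np.round(r,2),"| then dp in target axes (mm)",(d2*1000).round(1),"| dp in current axes",(d*1000).round(1),"| q",s["q"].round(2),"t",s["t"])
E
python3 - <<'E'
from lib import *
A=R.from_euler("zy",[FYAW,-.4])
for l in ((.4555,.414,-.074-.005+.09),):
    for s in(-1,1): show(A.apply(l),frot(sgn=s))
E
```

```text
scene 365 [(0.43, 18), (0.434, 39), (0.438, 85), (0.442, 39), (0.446, 3), (0.486, 14), (0.49, 47), (0.494, 91), (0.498, 27)]
gaps [0.4466633] [0.48596324]
scene 184 x pct [0.4333 0.4402 0.4448] y [0.3862 0.3866 0.4749 0.4771] z [-0.1106 -0.074  -0.072 ] slopes [ 0.0153 -0.0122  0.4398] world top 0.1152
scene 181 x pct [0.4887 0.4955 0.4995] y [0.3826 0.3839 0.4717 0.4743] z [-0.1354 -0.0963 -0.0933] slopes [0.0228 0.0058 0.4952] world top 0.1197
top 431 [(0.43, 35), (0.434, 42), (0.438, 135), (0.442, 11), (0.486, 30), (0.49, 44), (0.494, 111)]
gaps [0.44252696] [0.48591448]
top 223 x pct [0.4315 0.4395 0.4418] y [0.3849 0.3861 0.4765 0.4782] z [-0.1105 -0.0737 -0.0724] slopes [-0.0049 -0.1028  0.439 ] world top 0.1161
top 208 x pct [0.4883 0.4958 0.4981] y [0.3837 0.3838 0.4728 0.4738] z [-0.1333 -0.0971 -0.0932] slopes [-0.0084 -0.1319  0.4957] world top 0.1185
rotvec [20.9  12.66 69.99] | then dp in target axes (mm) [ 229.9 -159.   116.7] | dp in current axes [256.7 152.   52.5] | q [ 1.45  0.36  0.01 -0.   -1.22 -0.29] t 1.2
rotvec [ -13.85   22.86 -107.35] | then dp in target axes (mm) [-229.9  159.   116.7] | dp in current axes [256.7 152.   52.5] | q [ 1.45  0.36  0.01 -0.   -1.22 -0.29] t 1.2
```

{"fn": "carry_out", "kwargs": {"commands": [{"dp": [0, 0, 0], "rotation": [2.985, 1.81, 10]}, {"dp": [0, 0, 0], "rotation": [2.985, 1.81, 10]}, {"dp": [0, 0, 0], "rotation": [2.985, 1.81, 10]}, {"dp": [0, 0, 0], "rotation": [2.985, 1.81, 10]}, {"dp": [0, 0, 0], "rotation": [2.985, 1.81, 10]}, {"dp": [0, 0, 0], "rotation": [2.985, 1.81, 10]}, {"dp": [0, 0, 0], "rotation": [2.985, 1.81, 10]}, {"dp": [0, 0, 0], "rotation": [0, 0, 0]}], "grip": 0.034}}

```text
t: 2.2
eef_pos: [0.2664, 0.62, 0.2508]
ee_rot: [-2.742, 0.027, -1.638]
force: [-0.5, -0.1, -0.3]
width: 0.0339
gripper_force: 0.0
```

```bash
python3 - <<'E'
from lib import *
A=R.from_euler("zy",[FYAW,-.4])
show(A.apply((.437,.4315,.0115)),frot())
E
```

```text
rotvec [-0.   -0.05  0.17] | then dp in target axes (mm) [ 212.5 -141.3  115.8] | dp in current axes [ 212.8 -140.7  116. ] | q [ 1.64  0.31 -0.31  0.47 -1.04 -1.97] t 2.2
```

{"fn": "carry_out", "kwargs": {"commands": [{"dp": [0.0426, -0.0282, 0.0232], "rotation": [0, 0, 0]}, {"dp": [0.0426, -0.0282, 0.0232], "rotation": [0, 0, 0]}, {"dp": [0.0426, -0.0282, 0.0232], "rotation": [0, 0, 0]}, {"dp": [0.0426, -0.0282, 0.0232], "rotation": [0, 0, 0]}, {"dp": [0.0426, -0.0282, 0.0232], "rotation": [0, 0, 0.17]}, {"dp": [0, 0, 0], "rotation": [0, 0, 0]}]}}

```text
t: 2.95
eef_pos: [0.4284, 0.3926, 0.1927]
ee_rot: [-2.744, 0.028, -1.643]
force: [-0.0, 0.4, 0.2]
width: 0.0339
gripper_force: 0.0
```

```bash
python3 - <<'E'
from lib import *
A=R.from_euler("zy",[FYAW,-.4])
show(A.apply((.437,.4315,-.0785)),frot())
im,d=vision.grab_frame("scene"); im2,d2=vision.grab_frame("top")
np.savez("pics/scene1.npz",im=im,d=d);np.savez("pics/top1.npz",im=im2,d=d2)
cv2.imwrite("pics/pre1.png",np.hstack([cv2.resize(im[40:160,230:350,::-1],(400,400)),cv2.resize(im2[150:270,50:170,::-1],(400,400))]))
E
```

```text
rotvec [ 0.08 -0.15 -0.13] | then dp in target axes (mm) [-4.9  1.9 89.2] | dp in current axes [-5.1  1.8 89.2] | q [ 1.26  0.13 -0.73  0.62 -0.69 -1.82] t 2.95
```

View pics/pre1.png

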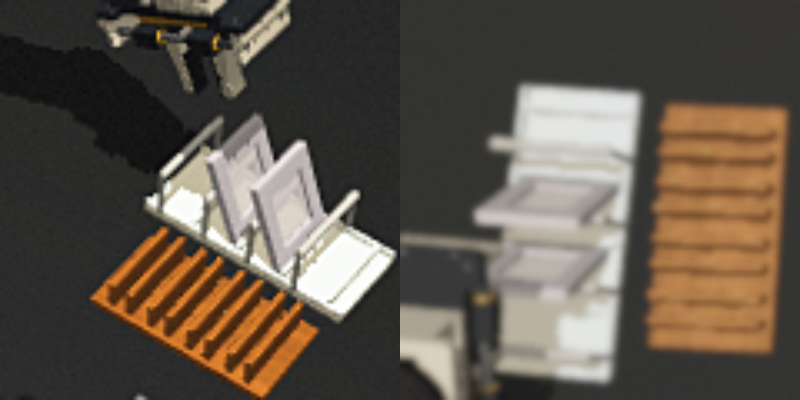

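{"fn": "carry_out", "kwargs": {"commands": [{"dp": [-0.0025, 0.001, 0.025], "rotation": [0, 0, 0]}, {"dp": [-0.0025, 0.001, 0.025], "rotation": [0, 0, 0]}, {"dp": [0, 0, 0], "rotation": [0, 0, 0]}, {"dp": [0, 0, 0], "rotation": [0, 0, 0]}]}}

```text
t: 3.55
eef_pos: [0.4449, 0.403, 0.1475]
ee_rot: [-2.742, 0.031, -1.641]
force: [-0.9, -0.8, -0.2]
width: 0.0339
gripper_force: 0.0
```

```bash
python3 - <<'E'
from lib import *
A=R.from_euler("zy",[FYAW,-.4])
show(A.apply((.437,.4315,-.0785)),frot())
E
```

```text
rotvec [-0.02  0.05 -0.1 ] | then dp in target axes (mm) [ 5.4 -1.3 41.1] | dp in current axes [ 5.4 -1.2 41.1] | q [ 1.2   0.2  -0.78  0.75 -0.56 -1.92] t 3.55
```

{"fn": "carry_out", "kwargs": {"commands": [{"dp": [0.005, -0.001, 0.014], "rotation": [0, 0, 0]}, {"dp": [0, 0, 0.014], "rotation": [0, 0, 0]}, {"dp": [0, 0, 0.013], "rotation": [0, 0, 0]}, {"dp": [0, 0, 0], "rotation": [0, 0, 0]}, {"dp": [0, 0, 0], "rotation": [0, 0, 0]}]}}

```text
t: 4.18
eef_pos: [0.4617, 0.3976, 0.1103]
ee_rot: [-2.742, 0.031, -1.642]
force: [-0.1, -0.6, 0.8]
width: 0.0342
gripper_force: 0.0
```

{"fn": "carry_out", "kwargs": {"commands": [{"dp": [0, 0, 0], "rotation": [0, 0, 0]}, {"dp": [0, 0, 0], "rotation": [0, 0, 0]}, {"dp": [0, 0, 0], "rotation": [0, 0, 0]}, {"dp": [0, 0, 0], "rotation": [0, 0, 0]}], "grip": 0, "force": 25}}

```text
t: 4.68
eef_pos: [0.4619, 0.3971, 0.1095]
ee_rot: [-2.742, 0.03, -1.643]
force: [1.9, -0.4, 1.5]
width: 0.0098
gripper_force: 25.0
```

```bash
python3 - <<'E'
from lib import *
A=R.from_euler("zy",[FYAW,-.4])
show(A.apply((.437,.4315,-.0785)),frot())
s=readout.get_state(); print(s["force"],s["moment"],s["width"],s["gripper_force"],s["eef_pos"])
E
```

```text
rotvec [-0.04 -0.01 -0.17] | then dp in target axes (mm) [-0.5  0.  -0.5] | dp in current axes [-0.5  0.  -0.5] | q [ 1.11  0.26 -0.85  0.94 -0.45 -2.04] t 4.675
[ 1.88731465 -0.43487875  1.47453695] [-0.14582918  0.03597877  0.16749224] 0.009811391088243655 24.976851046085358 [0.46187927 0.39706169 0.10954363]
```

{"fn": "carry_out", "kwargs": {"commands": [{"dp": [0, 0, -0.015], "rotation": [0, 0, 0]}, {"dp": [0, 0, -0.025], "rotation": [0, 0, 0]}, {"dp": [0, 0, -0.025], "rotation": [0, 0, 0]}, {"dp": [0, 0, -0.025], "rotation": [0, 0, 0]}, {"dp": [0, 0, -0.02], "rotation": [0, 0, 0]}, {"dp": [0, 0, 0], "rotation": [0, 0, 0]}, {"dp": [0, 0, 0], "rotation": [0, 0, 0]}]}}

```text
t: 5.55
eef_pos: [0.4186, 0.3964, 0.2094]
ee_rot: [-2.743, 0.029, -1.643]
force: [0.4, 1.3, -1.3]
width: 0.0099
gripper_force: 25.0
```

```bash
python3 - <<'E'
from lib import *
# frame hangs with lower edge 110-5=105 mm below TCP; slot floor .010
show((.4487,.2524,.22),frot(yaw=-.029,tilt=0))
s=readout.get_state(); print(s["force"],s["width"],s["eef_pos"])
E
```

```text
rotvec [-22.85   1.16  -2.78] | then dp in target axes (mm) [143.1 -34.3 -10.6] | dp in current axes [141.1 -43.    2.1] | q [ 1.29  0.1  -0.71  0.59 -0.73 -1.81] t 5.55
[ 0.369244    1.29961606 -1.29642928] 0.009905454717680945 [0.41855845 0.39643761 0.20937192]
```

{"fn": "carry_out", "kwargs": {"commands": [{"dp": [0, 0, 0], "rotation": [-7.6, 0.39, -0.93]}, {"dp": [0, 0, 0], "rotation": [-7.6, 0.39, -0.93]}, {"dp": [0, 0, 0], "rotation": [-7.6, 0.39, -0.93]}, {"dp": [0.048, -0.0115, -0.0035], "rotation": [0, 0, 0]}, {"dp": [0.048, -0.0115, -0.0035], "rotation": [0, 0, 0]}, {"dp": [0.047, -0.0115, -0.0035], "rotation": [0, 0, 0]}, {"dp": [0, 0, 0], "rotation": [0, 0, 0]}, {"dp": [0, 0, 0], "rotation": [0, 0, 0]}]}}

```text
t: 6.55
eef_pos: [0.4493, 0.2524, 0.22]
ee_rot: [-3.141, -0.0, -1.601]
force: [-0.6, 0.4, -1.4]
width: 0.0098
gripper_force: 25.0
```

```bash
python3 - <<'E'
from lib import *
show((.4487,.2524,.22),frot(yaw=-.029,tilt=0))
s=readout.get_state(); print(s["force"],s["width"],s["eef_pos"])
for n in("scene","top"):
    im,d=vision.grab_frame(n); P=cloud(n,d); np.savez(f"pics/{n}2.npz",im=im,d=d)
    m=(abs(P[...,0]-.449)<.05)&(abs(P[...,1]-.252)<.075)&(P[...,2]>.11)&(P[...,2]<.185)
    Q=P[m]; L=R.from_euler("z",-.029).inv().apply(Q)
    print(n,len(Q),"x",np.percentile(L[:,0],[2,20,50,80,98]).round(4),"y",np.percentile(L[:,1],[1,99]).round(4),"zmin",Q[:,2].min())
    # lower edge in image: below
    T=R.from_euler("z",-.029).inv().apply([s["eef_pos"]])[0]; print("TCP local",T.round(4))
    if n=="scene": cv2.imwrite("pics/hold1.png",cv2.resize(im[80:230,210:360,::-1],(600,600)))
E
```

```text
rotvec [-0.06 -0.03 -0.08] | then dp in target axes (mm) [0.  0.6 0. ] | dp in current axes [0.  0.6 0. ] | q [ 0.89  0.12 -0.38  0.   -1.07 -0.92] t 6.55
[-0.64598503  0.44269152 -1.36419312] 0.009811415978020049 [0.44932285 0.25240137 0.22000101]
scene 255 x [0.4369 0.4406 0.4437 0.4454 0.4469] y [0.2184 0.3103] zmin 0.1106190663113229
TCP local [0.4418 0.2653 0.22  ]
top 30 x [0.4364 0.4368 0.4399 0.4432 0.4455] y [0.22  0.247] zmin 0.11762703555453768
TCP local [0.4418 0.2653 0.22  ]
```

View pics/hold1.png

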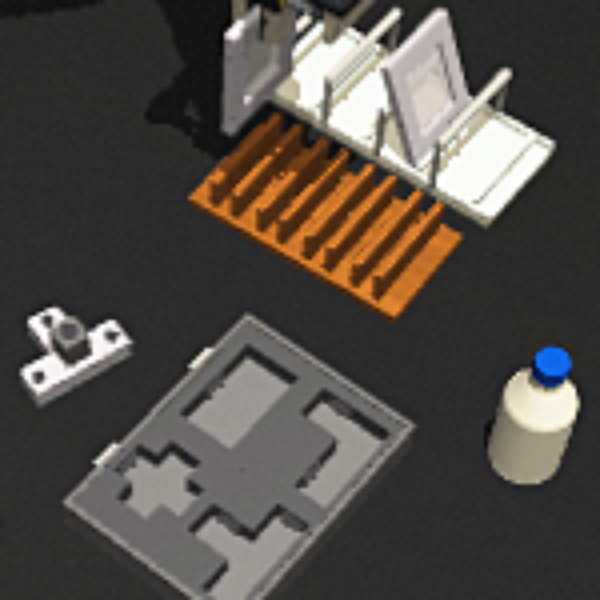

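{"fn": "carry_out", "kwargs": {"commands": [{"dp": [0, 0.001, 0.03], "rotation": [0, 0, 0]}, {"dp": [0, 0, 0.03], "rotation": [0, 0, 0]}, {"dp": [0, 0, 0.01], "rotation": [0, 0, 0]}, {"dp": [0, 0, 0.01], "rotation": [0, 0, 0]}, {"dp": [0, 0, 0.01], "rotation": [0, 0, 0]}, {"dp": [0, 0, 0], "rotation": [0, 0, 0]}, {"dp": [0, 0, 0], "rotation": [0, 0, 0]}]}}

```text
t: 7.52
eef_pos: [0.4518, 0.2564, 0.1358]
ee_rot: [-3.132, 0.006, -1.596]
force: [-0.2, -1.9, 27.3]
width: 0.0103
gripper_force: 25.0
```

{"fn": "carry_out", "kwargs": {"commands": [{"dp": [0, 0, -0.03], "rotation": [0, 0, 0]}, {"dp": [0, 0, -0.03], "rotation": [0, 0, 0]}, {"dp": [0, 0, 0], "rotation": [0, 0, 0]}, {"dp": [0, 0, 0], "rotation": [0, 0, 0]}]}}

```text
t: 8.02
eef_pos: [0.4478, 0.2534, 0.1905]
ee_rot: [-3.141, 0.0, -1.599]
force: [-0.7, 0.0, -2.7]
width: 0.0103
gripper_force: 25.0
```

```bash
cat > look.py <<'E'
from lib import *
import sys
def look(tag,crops=None,out=None):
    r={};ims=[]
    for n in("scene","top"):
        im,d=vision.grab_frame(n); r[n]=cloud(n,d); np.savez(f"pics/{n}{tag}.npz",im=im,d=d)
        if crops and n in crops:
            a,b,c,e=crops[n]; ims.append(cv2.resize(im[a:b,c:e,::-1],(400,400)))
    if out: cv2.imwrite(out,np.hstack(ims))
    return r
E
python3 - <<'E'
from look import *
show((.4487,.2524,.22),frot(yaw=-.029,tilt=0))
Z=look("3",dict(scene=(70,160,245,335),top=(180,260,100,180)),"pics/hold2.png"); s=readout.get_state(); print(s["eef_pos"],s["force"],s["width"])
T=s["eef_pos"]
Ri=R.from_euler("z",-.029).inv()
for n in Z:
    P=Z[n]; m=(abs(P[...,0]-T[0])<.05)&(abs(P[...,1]-T[1])<.075)&(P[...,2]>.06)&(P[...,2]<T[2]-.03)
    L=Ri.apply(P[m]); print(n,len(L),"x",np.percentile(L[:,0],[2,20,50,80,98]).round(4),"y",np.percentile(L[:,1],[1,99]).round(4),"zmin",np.sort(L[:,2])[:12].round(4), Ri.apply([T]).round(4))
E
```

```text
rotvec [-0.06  0.02  0.04] | then dp in target axes (mm) [  0.9  -1.  -29.5] | dp in current axes [  0.9  -1.  -29.5] | q [ 0.9   0.14 -0.43  0.   -1.   -0.93] t 8.025
[0.44760401 0.25292771 0.18988347] [-0.10846528  0.19655741 -1.21667662] 0.009655545211905455
scene 205 x [0.4335 0.4387 0.4422 0.4436 0.445 ] y [0.2145 0.3075] zmin [0.0887 0.0949 0.0956 0.0959 0.0993 0.0994 0.0998 0.1003 0.1003 0.1008
 0.1014 0.1014] [[0.4401 0.2658 0.1899]]
top 22 x [0.4347 0.4351 0.438  0.4421 0.4435] y [0.2157 0.2287] zmin [0.0981 0.1023 0.1026 0.104  0.1045 0.1132 0.1137 0.1166 0.1175 0.1189
 0.1244 0.1257] [[0.4401 0.2658 0.1899]]
```

View pics/hold2.png

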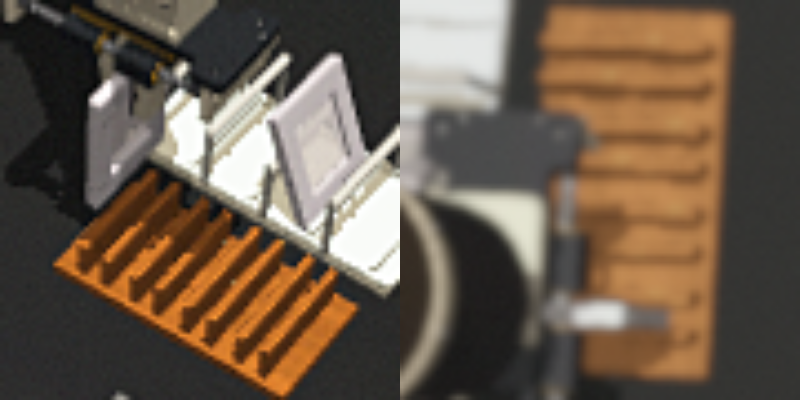

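```bash
python3 - <<'E'
from lib import *
for n in("scene","top"):
    P=cloud(n,np.load(f"pics/{n}0.npz")["d"]).reshape(-1,3)
    for yaw in (-.029,):
        L=R.from_euler("z",yaw).inv().apply(P-[.5237,.2502,0])
        m=(abs(L[:,0])<.125)&(abs(L[:,1])<.05)&(L[:,2]>.040)&(L[:,2]<.05)
        x=np.sort(L[m][:,0]); g=np.split(x,np.where(np.diff(x)>.003)[0]+1)
        print(n,yaw,[(len(q),(q.min()*1000).round(1),(q.max()*1000).round(1)) for q in g])
        # yaw per fin
        M=L[m]; 
        for c in (-86,-64,-36,-14,14,36,64,86):
            k=abs(M[:,0]-c/1000)<.009
            if k.sum()>8: f=np.polyfit(M[k][:,1],M[k][:,0],1); print(c,k.sum(),"mid at y=0 %.4f slope %.3f"%(f[1],f[0]), "zmed %.4f"%np.median(M[k][:,2]))
        lo=(abs(L[:,0])<.115)&(abs(L[:,1])<.05)&(L[:,2]<.02); 
        h,e=np.histogram(L[lo][:,0]*1000,np.arange(-114,115,4)); print("low",[(int(a),int(b)) for a,b in zip(e,h)])
E
```

```text
scene -0.029 [(57, np.float64(-91.1), np.float64(-80.9)), (59, np.float64(-69.5), np.float64(-57.3)), (55, np.float64(-39.4), np.float64(-30.9)), (50, np.float64(-18.6), np.float64(-9.2)), (54, np.float64(10.4), np.float64(20.4)), (60, np.float64(32.0), np.float64(41.8)), (54, np.float64(59.9), np.float64(69.5)), (58, np.float64(81.9), np.float64(91.6))]
-86 57 mid at y=0 -0.0850 slope -0.013 zmed 0.0439
-64 59 mid at y=0 -0.0627 slope -0.009 zmed 0.0440
-36 55 mid at y=0 -0.0351 slope -0.006 zmed 0.0446
-14 50 mid at y=0 -0.0132 slope -0.004 zmed 0.0447
14 54 mid at y=0 0.0149 slope -0.000 zmed 0.0444
36 60 mid at y=0 0.0370 slope 0.009 zmed 0.0434
64 54 mid at y=0 0.0648 slope -0.003 zmed 0.0437
86 58 mid at y=0 0.0870 slope -0.003 zmed 0.0442
low [(-114, 4), (-110, 23), (-106, 7), (-102, 5), (-98, 2), (-94, 2), (-90, 1), (-86, 19), (-82, 11), (-78, 3), (-74, 4), (-70, 1), (-66, 5), (-62, 34), (-58, 20), (-54, 6), (-50, 3), (-46, 4), (-42, 1), (-38, 4), (-34, 32), (-30, 3), (-26, 1), (-22, 2), (-18, 2), (-14, 23), (-10, 28), (-6, 19), (-2, 4), (2, 4), (6, 1), (10, 2), (14, 24), (18
[... 868 characters left out ...]
9 zmed 0.0431
64 77 mid at y=0 0.0658 slope 0.004 zmed 0.0431
86 88 mid at y=0 0.0881 slope 0.003 zmed 0.0436
low [(-114, 46), (-110, 42), (-106, 41), (-102, 46), (-98, 44), (-94, 41), (-90, 11), (-86, 1), (-82, 31), (-78, 44), (-74, 44), (-70, 36), (-66, 1), (-62, 2), (-58, 41), (-54, 44), (-50, 45), (-46, 39), (-42, 40), (-38, 1), (-34, 1), (-30, 33), (-26, 44), (-22, 41), (-18, 26), (-14, 1), (-10, 5), (-6, 41), (-2, 48), (2, 37), (6, 44), (10, 27), (14, 0), (18, 1), (22, 34), (26, 47), (30, 38), (34, 9), (38, 1), (42, 5), (46, 42), (50, 44), (54, 42), (58, 41), (62, 16), (66, 0), (70, 2), (74, 37), (78, 43), (82, 41), (86, 0), (90, 0), (94, 11), (98, 38), (102, 42), (106, 42), (110, 24)]
```

{"fn": "carry_out", "kwargs": {"commands": [{"dp": [0, -0.0024, 0.02], "rotation": [0, 0, 0]}, {"dp": [0, 0, 0.015], "rotation": [0, 0, 0]}, {"dp": [0, 0, 0], "rotation": [0, 0, 0]}, {"dp": [0, 0, 0.008], "rotation": [0, 0, 0]}, {"dp": [0, 0, 0.008], "rotation": [0, 0, 0]}, {"dp": [0, 0, 0], "rotation": [0, 0, 0]}, {"dp": [0, 0, 0], "rotation": [0, 0, 0]}]}}

```text
t: 9.0
eef_pos: [0.4507, 0.2531, 0.1401]
ee_rot: [-3.14, 0.001, -1.599]
force: [-0.6, -0.0, -1.2]
width: 0.0099
gripper_force: 25.0
```

{"fn": "carry_out", "kwargs": {"commands": [{"dp": [0, 0, 0.007], "rotation": [0, 0, 0]}, {"dp": [0, 0, 0.007], "rotation": [0, 0, 0]}, {"dp": [0, 0, 0.005], "rotation": [0, 0, 0]}, {"dp": [0, 0, 0], "rotation": [0, 0, 0]}, {"dp": [0, 0, 0], "rotation": [0, 0, 0]}]}}

```text
t: 9.62
eef_pos: [0.4507, 0.2531, 0.1209]
ee_rot: [-3.14, 0.001, -1.599]
force: [0.4, 0.5, -1.2]
width: 0.0098
gripper_force: 25.0
```

{"fn": "carry_out", "kwargs": {"commands": [{"dp": [0, 0, 0.005], "rotation": [0, 0, 0]}, {"dp": [0, 0, 0.004], "rotation": [0, 0, 0]}, {"dp": [0, 0, 0.003], "rotation": [0, 0, 0]}, {"dp": [0, 0, 0], "rotation": [0, 0, 0]}, {"dp": [0, 0, 0], "rotation": [0, 0, 0]}]}}

```text
t: 10.25
eef_pos: [0.4507, 0.2531, 0.1089]
ee_rot: [-3.14, 0.001, -1.599]
force: [-0.5, 0.0, -1.9]
width: 0.0099
gripper_force: 25.0
```

{"fn": "carry_out", "kwargs": {"commands": [{"dp": [0, 0, 0.003], "rotation": [0, 0, 0]}, {"dp": [0, 0, 0.003], "rotation": [0, 0, 0]}, {"dp": [0, 0, 0.003], "rotation": [0, 0, 0]}, {"dp": [0, 0, 0], "rotation": [0, 0, 0]}, {"dp": [0, 0, 0], "rotation": [0, 0, 0]}]}}

```text
t: 10.88
eef_pos: [0.4519, 0.2529, 0.1025]
ee_rot: [-3.137, 0.001, -1.598]
force: [-3.4, -6.2, 24.6]
width: 0.0096
gripper_force: 25.0
```

{"fn": "carry_out", "kwargs": {"commands": [{"dp": [0, 0, -0.002], "rotation": [0, 0, 0]}, {"dp": [0, 0, 0], "rotation": [0, 0, 0]}, {"dp": [0, 0, 0], "rotation": [0, 0, 0]}], "grip": 0.022}}

```text
t: 11.25
eef_pos: [0.4506, 0.253, 0.1016]
ee_rot: [-3.14, 0.0, -1.599]
force: [0.5, -0.3, -0.2]
width: 0.0222
gripper_force: 0.0
```

{"fn": "carry_out", "kwargs": {"commands": [{"dp": [0, 0, -0.02], "rotation": [0, 0, 0]}, {"dp": [0, 0, -0.03], "rotation": [0, 0, 0]}, {"dp": [0, 0, -0.04], "rotation": [0, 0, 0]}, {"dp": [0, 0, -0.03], "rotation": [0, 0, 0]}, {"dp": [0, 0, 0], "rotation": [0, 0, 0]}, {"dp": [0, 0, 0], "rotation": [0, 0, 0]}]}}

```text
t: 12.0
eef_pos: [0.4501, 0.2528, 0.2211]
ee_rot: [-3.141, 0.0, -1.6]
force: [0.3, -0.4, -0.9]
width: 0.0219
gripper_force: 0.0
```

```bash
python3 - <<'E'
from look import *
Z=look("4"); 
A=R.from_euler("zy",[FYAW,-.4])
show(A.apply((.4935,.4283,-.095+.09)),frot())
Ri=R.from_euler("z",-.031).inv()
for n in Z:
    P=Z[n]; m=(abs(P[...,0]-.45)<.025)&(abs(P[...,1]-.252)<.075)&(P[...,2]>.055)&(P[...,2]<.15)
    L=Ri.apply(P[m]); 
    f=np.linalg.lstsq(np.c_[L[:,1:]-L[:,1:].mean(0),np.ones(len(L))],L[:,0],rcond=None)[0] if len(L)>5 else 0
    print(n,len(L),"x",np.percentile(L[:,0],[2,50,98]).round(4),"y",np.percentile(L[:,1],[1,99]).round(4),"ztop",np.sort(L[:,2])[-6:].round(4),f, Ri.apply([[.4498,.2523,0]]).round(4))
E
```

```text
rotvec [22.88 -1.24  2.62] | then dp in target axes (mm) [-138.9  -13.4   33. ] | dp in current axes [-138.5  -30.8   21.1] | q [ 0.89  0.12 -0.38  0.   -1.07 -0.92] t 12.1
scene 261 x [0.4367 0.4441 0.4482] y [0.2145 0.3084] ztop [0.1226 0.1231 0.1234 0.1234 0.1234 0.1239] [ 0.00860695 -0.01338574  0.44362851] [[0.4418 0.2661 0.    ]]
top 104 x [0.4367 0.4415 0.4463] y [0.2158 0.2891] ztop [0.1228 0.1229 0.1231 0.1232 0.1234 0.1239] [ 0.00959222 -0.02992268  0.44153163] [[0.4418 0.2661 0.    ]]
```

{"fn": "carry_out", "kwargs": {"commands": [{"dp": [0, 0, 0], "rotation": [7.63, -0.41, 0.87]}, {"dp": [0, 0, 0], "rotation": [7.63, -0.41, 0.87]}, {"dp": [0, 0, 0], "rotation": [7.63, -0.41, 0.87]}, {"dp": [-0.046, -0.0045, 0.011], "rotation": [0, 0, 0]}, {"dp": [-0.046, -0.0045, 0.011], "rotation": [0, 0, 0]}, {"dp": [-0.046, -0.0045, 0.011], "rotation": [0, 0, 0]}, {"dp": [0, 0, 0], "rotation": [0, 0, 0]}, {"dp": [0, 0, 0], "rotation": [0, 0, 0]}], "grip": 0.034}}

```text
t: 13.1
eef_pos: [0.4853, 0.3884, 0.1994]
ee_rot: [-2.746, 0.027, -1.64]
force: [0.8, -1.3, -0.4]
width: 0.034
gripper_force: 0.0
```

```bash
python3 - <<'E'
from look import *
A=R.from_euler("zy",[FYAW,-.4])
show(A.apply((.4935,.4283,-.1005)),frot())
Ri=R.from_euler("z",-.031).inv()
for n in("scene","top"):
    P=cloud(n,np.load(f"pics/{n}4.npz")["d"]); m=(abs(P[...,0]-.45)<.025)&(abs(P[...,1]-.252)<.075)&(P[...,2]>.115)&(P[...,2]<.15)
    L=Ri.apply(P[m]); print(n,len(L)); 
    for a in np.arange(.21,.31,.015):
        k=abs(L[:,1]-a)<.0075
        if k.sum(): print(round(a,3),k.sum(),np.percentile(L[k][:,2],[70,95]).round(4))
E
```

```text
rotvec [ 0.22 -0.14  0.04] | then dp in target axes (mm) [-1.6  0.5 95.2] | dp in current axes [-1.9  0.1 95.2] | q [ 1.15  0.17 -0.65  0.6  -0.67 -1.69] t 13.1
scene 81
0.21 2 [0.1204 0.121 ]
0.225 17 [0.1211 0.1232]
0.24 12 [0.1209 0.1224]
0.255 13 [0.1204 0.1219]
0.27 14 [0.1204 0.122 ]
0.285 13 [0.1214 0.1234]
0.3 9 [0.1217 0.1221]
top 84
0.21 3 [0.1215 0.1228]
0.225 22 [0.1196 0.1231]
0.24 14 [0.121  0.1221]
0.255 17 [0.1212 0.123 ]
0.27 19 [0.1196 0.1221]
0.285 9 [0.1208 0.1222]
```

{"fn": "carry_out", "kwargs": {"commands": [{"dp": [-0.001, 0, 0.03], "rotation": [0, 0, 0]}, {"dp": [0, 0, 0.03], "rotation": [0, 0, 0]}, {"dp": [0, 0, 0], "rotation": [0, 0, 0]}, {"dp": [0, 0, 0], "rotation": [0, 0, 0]}]}}

```text
t: 13.6
eef_pos: [0.5091, 0.3898, 0.1466]
ee_rot: [-2.745, 0.03, -1.641]
force: [-0.5, -0.4, 0.8]
width: 0.0337
gripper_force: 0.0
```

```bash
python3 - <<'E'
from look import *
A=R.from_euler("zy",[FYAW,-.4])
show(A.apply((.4935,.4283,-.1005)),frot())
E
```

```text
rotvec [ 0.12  0.02 -0.05] | then dp in target axes (mm) [-0.2  1.8 37.3] | dp in current axes [-0.2  1.7 37.3] | q [ 1.07  0.25 -0.72  0.75 -0.52 -1.79] t 13.6
```

{"fn": "carry_out", "kwargs": {"commands": [{"dp": [0, 0.0017, 0.013], "rotation": [0, 0, 0]}, {"dp": [0, 0, 0.012], "rotation": [0, 0, 0]}, {"dp": [0, 0, 0.012], "rotation": [0, 0, 0]}, {"dp": [0, 0, 0], "rotation": [0, 0, 0]}, {"dp": [0, 0, 0], "rotation": [0, 0, 0]}]}}

```text
t: 14.22
eef_pos: [0.5218, 0.3908, 0.1122]
ee_rot: [-2.744, 0.031, -1.64]
force: [0.0, -0.6, 0.6]
width: 0.0337
gripper_force: 0.0
```

{"fn": "carry_out", "kwargs": {"commands": [{"dp": [0, 0, 0], "rotation": [0, 0, 0]}, {"dp": [0, 0, 0], "rotation": [0, 0, 0]}, {"dp": [0, 0, 0], "rotation": [0, 0, 0]}, {"dp": [0, 0, 0], "rotation": [0, 0, 0]}], "grip": 0, "force": 35}}

```text
t: 14.72
eef_pos: [0.5217, 0.3905, 0.111]
ee_rot: [-2.745, 0.029, -1.64]
force: [-1.3, 0.3, 2.6]
width: 0.0098
gripper_force: 35.0
```

{"fn": "carry_out", "kwargs": {"commands": [{"dp": [0, 0, -0.015], "rotation": [0, 0, 0]}, {"dp": [0, 0, -0.025], "rotation": [0, 0, 0]}, {"dp": [0, 0, -0.025], "rotation": [0, 0, 0]}, {"dp": [0, 0, -0.025], "rotation": [0, 0, 0]}, {"dp": [0, 0, -0.02], "rotation": [0, 0, 0]}, {"dp": [0, 0, 0], "rotation": [0, 0, 0]}, {"dp": [0, 0, 0], "rotation": [0, 0, 0]}]}}

```text
t: 15.6
eef_pos: [0.479, 0.3898, 0.2111]
ee_rot: [-2.746, 0.028, -1.64]
force: [0.1, -0.2, -1.6]
width: 0.0099
gripper_force: 35.0
```

```bash
python3 - <<'E'
from lib import *
p=R.from_euler("z",-.031).apply([.0263,0,0])+[.5237,.2502,.22]; print(p)
show(p,frot(yaw=-.031,tilt=0))
E
```

```text
[0.54998736 0.24938483 0.22      ]
rotvec [-22.69   1.16  -2.5 ] | then dp in target axes (mm) [138.1 -75.3  -8.9] | dp in current axes [134.8 -79.2  19.4] | q [ 1.16  0.16 -0.64  0.58 -0.7  -1.68] t 15.6
```

{"fn": "carry_out", "kwargs": {"commands": [{"dp": [0, 0, 0], "rotation": [-7.56, 0.39, -0.83]}, {"dp": [0, 0, 0], "rotation": [-7.56, 0.39, -0.83]}, {"dp": [0, 0, 0], "rotation": [-7.56, 0.39, -0.83]}, {"dp": [0.046, -0.025, -0.003], "rotation": [0, 0, 0]}, {"dp": [0.046, -0.025, -0.003], "rotation": [0, 0, 0]}, {"dp": [0.046, -0.025, -0.003], "rotation": [0, 0, 0]}, {"dp": [0, 0, 0], "rotation": [0, 0, 0]}, {"dp": [0, 0, 0], "rotation": [0, 0, 0]}]}}

```text
t: 16.6
eef_pos: [0.5499, 0.2492, 0.2199]
ee_rot: [3.141, -0.0, -1.604]
force: [0.1, 0.0, -2.5]
width: 0.0095
gripper_force: 35.0
```

```bash
python3 - <<'E'
from look import *
p=R.from_euler("z",-.031).apply([.0263,0,0])+[.5237,.2502,.15]
show(p,frot(yaw=-.031,tilt=0))
Z=look("5"); T=readout.get_state()["eef_pos"]
Ri=R.from_euler("z",-.031).inv(); O=np.array([.5237,.2502,0])
for n in Z:
    P=Z[n]; m=(abs(P[...,0]-T[0])<.03)&(abs(P[...,1]-T[1])<.075)&(P[...,2]>.06)&(P[...,2]<T[2]-.035)
    L=Ri.apply(P[m]-O); print(n,len(L),"x",np.percentile(L[:,0],[2,50,90,98]).round(4),"y",np.percentile(L[:,1],[1,99]).round(4),"zmin",np.sort(L[:,2])[:8].round(4), Ri.apply([T-O]).round(4))
E
```

```text
rotvec [ 0.02 -0.03 -0.1 ] | then dp in target axes (mm) [-0.1 -0.1 69.9] | dp in current axes [-0.2 -0.1 69.9] | q [ 0.75  0.27 -0.2   0.   -1.11 -0.78] t 16.6
scene 229 x [0.0208 0.0279 0.0304 0.0312] y [-0.0483  0.0405] zmin [0.1088 0.1091 0.1102 0.1111 0.1127 0.113  0.113  0.1133] [[0.0258 0.001  0.2203]]
top 64 x [0.0212 0.0231 0.029  0.0307] y [-0.0472 -0.001 ] zmin [0.1099 0.1107 0.1142 0.1144 0.1174 0.1214 0.1217 0.1218] [[0.0258 0.001  0.2203]]
```

{"fn": "carry_out", "kwargs": {"commands": [{"dp": [0, 0, 0.03], "rotation": [0, 0, 0]}, {"dp": [0, 0, 0.025], "rotation": [0, 0, 0]}, {"dp": [0, 0, 0.008], "rotation": [0, 0, 0]}, {"dp": [0, 0, 0.008], "rotation": [0, 0, 0]}, {"dp": [0, 0, 0.008], "rotation": [0, 0, 0]}, {"dp": [0, 0, 0.006], "rotation": [0, 0, 0]}, {"dp": [0, 0, 0], "rotation": [0, 0, 0]}, {"dp": [0, 0, 0], "rotation": [0, 0, 0]}]}}

```text
t: 17.7
eef_pos: [0.5502, 0.2502, 0.1365]
ee_rot: [-3.14, 0.001, -1.602]
force: [-0.7, 0.1, -0.7]
width: 0.0098
gripper_force: 35.0
```

Inside the slot, no contact force. Continue gently.

{"fn": "carry_out", "kwargs": {"commands": [{"dp": [0, 0, 0.006], "rotation": [0, 0, 0]}, {"dp": [0, 0, 0.005], "rotation": [0, 0, 0]}, {"dp": [0, 0, 0.004], "rotation": [0, 0, 0]}, {"dp": [0, 0, 0.003], "rotation": [0, 0, 0]}, {"dp": [0, 0, 0], "rotation": [0, 0, 0]}, {"dp": [0, 0, 0], "rotation": [0, 0, 0]}]}}

```text
t: 18.45
eef_pos: [0.5506, 0.2497, 0.1203]
ee_rot: [-3.139, 0.001, -1.601]
force: [-4.3, -4.3, 13.9]
width: 0.0098
gripper_force: 35.0
```

{"fn": "carry_out", "kwargs": {"commands": [{"dp": [0, 0, 0], "rotation": [0, 0, 0]}, {"dp": [0, 0, 0], "rotation": [0, 0, 0]}, {"dp": [0, 0, 0], "rotation": [0, 0, 0]}], "grip": 0.022}}

```text
t: 18.82
eef_pos: [0.5499, 0.2502, 0.1179]
ee_rot: [-3.141, 0.001, -1.602]
force: [0.1, 0.1, 0.1]
width: 0.0219
gripper_force: 0.0
```

{"fn": "carry_out", "kwargs": {"commands": [{"dp": [0, 0, -0.02], "rotation": [0, 0, 0]}, {"dp": [0, 0, -0.03], "rotation": [0, 0, 0]}, {"dp": [0, 0, -0.04], "rotation": [0, 0, 0]}, {"dp": [0, 0, -0.03], "rotation": [0, 0, 0]}, {"dp": [0, 0, 0], "rotation": [0, 0, 0]}, {"dp": [0, 0, 0], "rotation": [0, 0, 0]}]}}

```text
t: 19.58
eef_pos: [0.5494, 0.2499, 0.2375]
ee_rot: [-3.141, 0.001, -1.602]
force: [1.0, -0.4, -0.1]
width: 0.022
gripper_force: 0.0
```

```bash
cat >> lib.py <<'E'
def partpose(k,p0,cams=("scene","top"),half=.08,yaws=None):
    from look import look
    import time
    Z=look("p"); CL.update(Z); yw=np.arange(0,2*np.pi,np.pi/12)
    up={n:(Z[n][...,2]>.007)&(Z[n][...,2]<.2) for n in Z}
    for cs in[[c] for c in cams]+([list(cams)] if len(cams)>1 else []):
        x,c=fit(sil_part(k),{n:up[n] for n in cs},p0,half,yw if yaws is None else yaws); print(k,cs,x.round(4),round(c,3))
    return x
E
python3 - <<'E'
from lib import *
x=partpose("tee",(.43,.0),yaws=np.arange(5.7,6.2,.1))
Z=CL; Ri=R.from_euler("z",-.031).inv(); O=np.array([.5237,.2502,0])
for n in Z:
    P=Z[n]; m=(abs(P[...,0]-.55)<.025)&(abs(P[...,1]-.25)<.075)&(P[...,2]>.055)&(P[...,2]<.15)
    L=Ri.apply(P[m]-O); f=np.linalg.lstsq(np.c_[L[:,1:]-L[:,1:].mean(0),np.ones(len(L))],L[:,0],rcond=None)[0]
    print(n,len(L),"x",np.percentile(L[:,0],[2,50,98]).round(4),"y",np.percentile(L[:,1],[1,99]).round(4),"ztop",np.percentile(L[:,2],[80,90,98]).round(4),f)
for y in (x[2],x[2]-np.pi,x[2]+np.pi/2,x[2]-np.pi/2): show((x[0],x[1],.16),down(y))
E
```

```text
tee ['scene'] [4.2910e-01 1.6000e-03 5.9038e+00] 0.08
tee ['top'] [4.3070e-01 3.0000e-03 5.9206e+00] 0.061
tee ['scene', 'top'] [4.3040e-01 2.3000e-03 5.9229e+00] 0.084
scene 246 x [0.0188 0.0265 0.0306] y [-0.0483  0.0426] ztop [0.1196 0.1214 0.1239] [ 0.01506641 -0.01758687  0.02611185]
top 118 x [0.0214 0.0251 0.0315] y [-0.048   0.0139] ztop [0.1201 0.1219 0.1242] [-0.00634667  0.0556887   0.02547212]
rotvec [ 5.000e-02  0.000e+00 -7.114e+01] | then dp in target axes (mm) [-24.  273.4  76.9] | dp in current axes [250.9 111.1  77.1] | q [ 0.75  0.25 -0.17 -0.   -1.15 -0.78] t 19.675
rotvec [ 1.0000e-02 -5.0000e-02  1.0886e+02] | then dp in target axes (mm) [  24.  -273.4   76.9] | dp in current axes [250.9 111.1  77.1] | q [ 0.75  0.25 -0.17 -0.   -1.15 -0.78] t 19.675
rotvec [ 4.0000e-02  5.0000e-02 -1.6114e+02] | then dp in target axes (mm) [-273.4  -24.    76.9] | dp in current axes [250.9 111.1  77.1] | q [ 0.75  0.25 -0.17 -0.   -1.15 -0.78] t 19.675
rotvec [ 0.03 -0.03 18.86] | then dp in target axes (mm) [273.4  24.   76.9] | dp in current axes [250.9 111.1  77.1] | q [ 0.75  0.25 -0.17 -0.   -1.15 -0.78] t 19.675
```

{"fn": "carry_out", "kwargs": {"commands": [{"dp": [0, 0, 0], "rotation": [0, 0, 9.43]}, {"dp": [0, 0, 0], "rotation": [0, 0, 9.43]}, {"dp": [0.055, 0.005, 0], "rotation": [0, 0, 0]}, {"dp": [0.055, 0.005, 0], "rotation": [0, 0, 0]}, {"dp": [0.055, 0.005, 0.02], "rotation": [0, 0, 0]}, {"dp": [0.055, 0.005, 0.03], "rotation": [0, 0, 0]}, {"dp": [0.054, 0.005, 0.04], "rotation": [0, 0, 0]}, {"dp": [0, 0, 0.03], "rotation": [0, 0, 0]}], "grip": 0.05}}

```text
t: 20.68
eef_pos: [0.429, 0.0036, 0.1193]
ee_rot: [3.141, -0.0, -1.934]
force: [0.9, 0.2, 0.9]
width: 0.0501
gripper_force: 0.0
```

{"fn": "carry_out", "kwargs": {"commands": [{"dp": [0, 0, 0], "rotation": [0, 0, 0]}, {"dp": [0, 0, 0], "rotation": [0, 0, 0]}, {"dp": [0, 0, 0], "rotation": [0, 0, 0]}]}}

```text
t: 21.05
eef_pos: [0.4328, 0.0071, 0.1219]
ee_rot: [-3.14, 0.002, -1.93]
force: [-0.3, -0.5, -0.4]
width: 0.0498
gripper_force: 0.0
```

```bash
python3 - <<'E'
from lib import *
show((.429,.002,.049),down(-.36-np.pi/2))
E
```

```text
rotvec [-0.11  0.13  0.05] | then dp in target axes (mm) [ 6.1  1.8 72.9] | dp in current axes [ 6.3  1.9 72.9] | q [ 0.48  0.09 -0.68 -0.   -0.8  -0.83] t 21.05
```

{"fn": "carry_out", "kwargs": {"commands": [{"dp": [0.006, 0.0018, 0.03], "rotation": [0, 0, 0]}, {"dp": [0, 0, 0.025], "rotation": [0, 0, 0]}, {"dp": [0, 0, 0], "rotation": [0, 0, 0]}, {"dp": [0, 0, 0], "rotation": [0, 0, 0]}, {"dp": [0, 0, 0], "rotation": [0, 0, 0]}]}}

```text
t: 21.68
eef_pos: [0.429, 0.0019, 0.067]
ee_rot: [-3.139, 0.003, -1.931]
force: [0.5, -0.1, 0.2]
width: 0.0502
gripper_force: 0.0
```

```bash
python3 - <<'E'
from lib import *
show((.429,.002,.049),down(-.36-np.pi/2))
E
```

```text
rotvec [-0.13  0.15  0.02] | then dp in target axes (mm) [-0.1  0.  18. ] | dp in current axes [-0.1  0.1 18. ] | q [ 0.47  0.17 -0.75 -0.   -0.64 -0.83] t 21.675
```

{"fn": "carry_out", "kwargs": {"commands": [{"dp": [0, 0, 0.01], "rotation": [0, 0, 0]}, {"dp": [0, 0, 0.008], "rotation": [-0.1, 0.1, 0]}, {"dp": [0, 0, 0], "rotation": [0, 0, 0]}, {"dp": [0, 0, 0], "rotation": [0, 0, 0]}]}}

```text
t: 22.18
eef_pos: [0.4281, 0.0014, 0.0478]
ee_rot: [3.14, -0.001, -1.931]
force: [0.4, -0.3, 0.3]
width: 0.0499
gripper_force: 0.0
```

{"fn": "carry_out", "kwargs": {"commands": [{"dp": [0, 0, 0], "rotation": [0, 0, 0]}, {"dp": [0, 0, 0], "rotation": [0, 0, 0]}, {"dp": [0, 0, 0], "rotation": [0, 0, 0]}, {"dp": [0, 0, 0], "rotation": [0, 0, 0]}], "grip": 0, "force": 40}}

```text
t: 22.68
eef_pos: [0.4284, 0.0015, 0.0481]
ee_rot: [3.141, -0.0, -1.931]
force: [-0.1, 0.1, 0.9]
width: 0.0259
gripper_force: 40.0
```

{"fn": "carry_out", "kwargs": {"commands": [{"dp": [0, 0, -0.02], "rotation": [0, 0, 0]}, {"dp": [0, 0, -0.03], "rotation": [0, 0, 0]}, {"dp": [0, 0, -0.03], "rotation": [0, 0, 0]}, {"dp": [0, 0, 0], "rotation": [0, 0, 0]}, {"dp": [0, 0, 0], "rotation": [0, 0, 0]}]}}

```text
t: 23.3
eef_pos: [0.4275, 0.0013, 0.1273]
ee_rot: [3.14, -0.001, -1.931]
force: [-0.9, 0.3, -1.7]
width: 0.026
gripper_force: 40.0
```

```bash
python3 - <<'E'
from lib import *
s=readout.get_state(); print(s["eef_pos"],s["force"],s["width"])
show((.6606,-.0758,.13),down(-.08-np.pi/2))
E
```

```text
[0.42752028 0.00126818 0.12726119] [-0.87159273  0.29162996 -1.69259562] 0.026044165710807303
rotvec [  0.12  -0.03 -16.07] | then dp in target axes (mm) [  58.2 -238.5   -2.7] | dp in current axes [ -10.1 -245.3   -3.2] | q [ 0.47  0.08 -0.68 -0.   -0.82 -0.83] t 23.3
```

{"fn": "carry_out", "kwargs": {"commands": [{"dp": [0, 0, 0], "rotation": [0, 0, -8.03]}, {"dp": [0, 0, 0], "rotation": [0, 0, -8.03]}, {"dp": [0.0116, -0.0477, -0.0005], "rotation": [0, 0, 0]}, {"dp": [0.0116, -0.0477, -0.0005], "rotation": [0, 0, 0]}, {"dp": [0.0116, -0.0477, -0.0005], "rotation": [0, 0, 0]}, {"dp": [0.0116, -0.0477, -0.0005], "rotation": [0, 0, 0]}, {"dp": [0.0118, -0.0477, -0.0005], "rotation": [0, 0, 0]}, {"dp": [0, 0, 0], "rotation": [0, 0, 0]}]}}

```text
t: 24.3
eef_pos: [0.6629, -0.0769, 0.1266]
ee_rot: [3.137, -0.001, -1.652]
force: [-2.0, 0.5, -2.1]
width: 0.0258
gripper_force: 40.0
```

{"fn": "carry_out", "kwargs": {"commands": [{"dp": [0, 0, 0], "rotation": [0, 0, 0]}, {"dp": [0, 0, 0], "rotation": [0, 0, 0]}]}}

```text
t: 24.55
eef_pos: [0.6602, -0.0753, 0.1294]
ee_rot: [3.139, -0.0, -1.65]
force: [-0.3, -0.3, -2.0]
width: 0.026
gripper_force: 40.0
```

```bash
cat >> lib.py <<'E'
def held(k,tag,p0,yaw0,zu,seat,pic=False):
    """fit the held part's pose (underside at zu) per camera; base silhouette from its height band"""
    from look import look
    Z=look(tag,dict(scene=(130,270,200,340),top=(130,250,180,300)),f"pics/{tag}.png") if pic else look(tag)
    CL.update(Z)
    for n in Z:
        zz=Z[n][...,2]; m=(zz>zu+.003)&(zz<zu+.024)
        x,c=fit(sil_prisms([(b,zu+.003,zu+.02) for b in PARTS[k]]),{n:m},p0,.07,yaw0+np.array([-.05,0,.05])); print(n,"held",x.round(4),"cost",round(c,3),"top of base z",np.round(np.percentile(zz[m&near(n,p0,.07)],[50,80]),4))
E
python3 - <<'E'
from lib import *
s=readout.get_state(); T=s["eef_pos"]; print(T,s["force"])
show((.6606,-.0758,.13),down(-.08-np.pi/2))
held("tee","t1",T[:2],-.08,T[2]-.048,None,True)
E
```

```text
[ 0.66023403 -0.07532108  0.12944746] [-0.33657844 -0.30754513 -2.04161866]
rotvec [ 0.16 -0.02  0.03] | then dp in target axes (mm) [ 0.4 -0.4 -0.6] | dp in current axes [ 0.4 -0.4 -0.6] | q [ 0.18  0.44 -0.16 -0.   -0.97 -0.26] t 24.55
scene held [ 0.6575 -0.0762 -0.0098] cost 0.59 top of base z [0.1002 0.1028]
top held [ 0.6613 -0.0732 -0.0759] cost 0.859 top of base z [0.1013 0.1032]
```

View pics/t1.png

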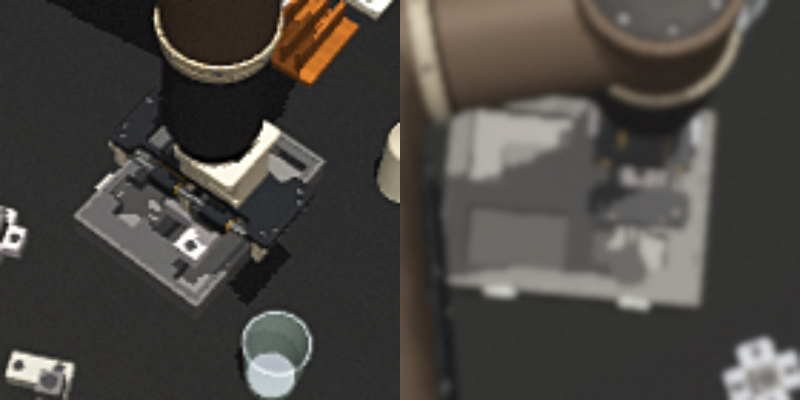

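{"fn": "carry_out", "kwargs": {"commands": [{"dp": [0.0012, -0.0005, 0.025], "rotation": [0, 0, 0]}, {"dp": [0, 0, 0.02], "rotation": [0, 0, 0]}, {"dp": [0, 0, 0], "rotation": [0, 0, 0]}, {"dp": [0, 0, 0.005], "rotation": [0, 0, 0]}, {"dp": [0, 0, 0.004], "rotation": [0, 0, 0]}, {"dp": [0, 0, 0], "rotation": [0, 0, 0]}, {"dp": [0, 0, 0], "rotation": [0, 0, 0]}]}}

```text
t: 25.52
eef_pos: [0.6618, -0.0768, 0.0765]
ee_rot: [3.141, -0.0, -1.65]
force: [1.2, -0.3, -2.1]
width: 0.0257
gripper_force: 40.0
```

{"fn": "carry_out", "kwargs": {"commands": [{"dp": [0, 0.001, 0.004], "rotation": [0, 0, 0]}, {"dp": [0, 0, 0.004], "rotation": [0, 0, 0]}, {"dp": [0, 0, 0], "rotation": [0, 0, 0]}, {"dp": [0, 0, 0], "rotation": [0, 0, 0]}]}}

```text
t: 26.02
eef_pos: [0.6609, -0.0767, 0.0681]
ee_rot: [3.141, -0.0, -1.651]
force: [0.6, 0.0, -0.1]
width: 0.0255
gripper_force: 40.0
```

{"fn": "carry_out", "kwargs": {"commands": [{"dp": [0, 0, 0.004], "rotation": [0, 0, 0]}, {"dp": [0, 0, 0.003], "rotation": [0, 0, 0]}, {"dp": [0, 0, 0.002], "rotation": [0, 0, 0]}, {"dp": [0, 0, 0], "rotation": [0, 0, 0]}, {"dp": [0, 0, 0], "rotation": [0, 0, 0]}]}}

```text
t: 26.65
eef_pos: [0.6609, -0.0768, 0.0601]
ee_rot: [3.141, -0.0, -1.65]
force: [-2.5, 0.6, 8.9]
width: 0.0258
gripper_force: 40.0
```

{"fn": "carry_out", "kwargs": {"commands": [{"dp": [0, 0, 0.0015], "rotation": [0, 0, 0]}, {"dp": [0, 0, 0.0015], "rotation": [0, 0, 0]}, {"dp": [0, 0, 0], "rotation": [0, 0, 0]}, {"dp": [0, 0, 0], "rotation": [0, 0, 0]}]}}

```text
t: 27.15
eef_pos: [0.6609, -0.0767, 0.06]
ee_rot: [-3.141, -0.001, -1.649]
force: [-10.7, 3.0, 30.1]
width: 0.0258
gripper_force: 40.0
```

{"fn": "carry_out", "kwargs": {"commands": [{"dp": [0, 0, -0.002], "rotation": [0, 0, 0]}, {"dp": [0, 0, 0], "rotation": [0, 0, 0]}, {"dp": [0, 0, 0], "rotation": [0, 0, 0]}], "grip": 0.05}}

```text
t: 27.52
eef_pos: [0.6552, -0.0764, 0.0582]
ee_rot: [3.13, -0.001, -1.651]
force: [-25.4, 8.9, 28.0]
width: 0.0478
gripper_force: 16.8
```

{"fn": "carry_out", "kwargs": {"commands": [{"dp": [0, 0, -0.03], "rotation": [0, 0, 0]}, {"dp": [0, 0, -0.04], "rotation": [0, 0, 0]}, {"dp": [0, 0, -0.03], "rotation": [0, 0, 0]}, {"dp": [0, 0, 0], "rotation": [0, 0, 0]}, {"dp": [0, 0, 0], "rotation": [0, 0, 0]}]}}

```text
t: 28.15
eef_pos: [0.6601, -0.0767, 0.1569]
ee_rot: [3.139, -0.0, -1.651]
force: [-0.6, -0.4, 0.2]
width: 0.0505
gripper_force: 0.0
```

```bash
python3 - <<'E'
from lib import *
x=partpose("cross",(.452,-.184),yaws=np.arange(.1,.5,.1))
Z=CL
for n in Z:
    P=Z[n].reshape(-1,3); m=(np.hypot(P[:,0]-.661,P[:,1]+.0758)<.045)&(P[:,2]>.02)&(P[:,2]<.045)
    print(n,"tee seat region z",np.percentile(P[m][:,2],[5,50,95]).round(4))
    m=(np.hypot(P[:,0]-.661,P[:,1]+.0758)<.015)&(P[:,2]>.052); print("block top",m.sum(),np.median(P[m],0).round(4))
y=x[2]
for k in range(-4,1): show((x[0],x[1],.16),down(y+k*np.pi/2))
E
```

```text
cross ['scene'] [ 0.4508 -0.1844  0.3021] 0.054
cross ['top'] [ 0.4521 -0.1834  0.3046] 0.06
cross ['scene', 'top'] [ 0.4517 -0.1838  0.29  ] 0.068
scene tee seat region z [0.0261 0.032  0.0371]
block top 189 [ 0.6613 -0.0764  0.5744]
top tee seat region z [0.0279 0.0321 0.0344]
block top 237 [ 0.662  -0.0753  0.5733]
rotvec [   0.18    0.19 -111.2 ] | then dp in target axes (mm) [-230.2   42.9   -3.5] | dp in current axes [123.3 199.1  -2.7] | q [ 0.18  0.41 -0.13 -0.   -1.03 -0.26] t 28.25
rotvec [ 1.000e-02 -3.100e-01  1.588e+02] | then dp in target axes (mm) [ -42.9 -230.2   -3.5] | dp in current axes [123.3 199.1  -2.7] | q [ 0.18  0.41 -0.13 -0.   -1.03 -0.26] t 28.25
rotvec [ 0.17 -0.16 68.8 ] | then dp in target axes (mm) [230.2 -42.9  -3.5] | dp in current axes [123.3 199.1  -2.7] | q [ 0.18  0.41 -0.13 -0.   -1.03 -0.26] t 28.25
rotvec [ 2.20e-01  1.00e-02 -2.12e+01] | then dp in target axes (mm) [ 42.9 230.2  -3.5] | dp in current axes [123.3 199.1  -2.7] | q [ 0.18  0.41 -0.13 -0.   -1.03 -0.26] t 28.25
rotvec [   0.18    0.19 -111.2 ] | then dp in target axes (mm) [-230.2   42.9   -3.5] | dp in current axes [123.3 199.1  -2.7] | q [ 0.18  0.41 -0.13 -0.   -1.03 -0.26] t 28.25
```

{"fn": "carry_out", "kwargs": {"commands": [{"dp": [0, 0, 0], "rotation": [0.07, 0, -7.3]}, {"dp": [0, 0, 0], "rotation": [0.07, 0, -7.3]}, {"dp": [0, 0, 0], "rotation": [0.07, 0, -7.3]}, {"dp": [0.0101, 0.058, 0], "rotation": [0, 0, 0]}, {"dp": [0.0101, 0.058, 0], "rotation": [0, 0, 0]}, {"dp": [0.0101, 0.058, 0], "rotation": [0, 0, 0]}, {"dp": [0.0101, 0.058, 0.015], "rotation": [0, 0, 0]}, {"dp": [0, 0, 0.03], "rotation": [0, 0, 0]}], "grip": 0.05}}

```text
t: 29.25
eef_pos: [0.4481, -0.1856, 0.1126]
ee_rot: [-3.139, -0.0, -1.271]
force: [1.0, 1.0, -0.0]
width: 0.0499
gripper_force: 0.0
```

{"fn": "carry_out", "kwargs": {"commands": [{"dp": [0, 0, 0], "rotation": [0, 0, 0]}, {"dp": [0, 0, 0], "rotation": [0, 0, 0]}, {"dp": [0, 0, 0], "rotation": [0, 0, 0]}]}}

```text
t: 29.62
eef_pos: [0.4525, -0.1841, 0.1132]
ee_rot: [-3.138, -0.001, -1.268]
force: [-0.5, -0.1, -0.0]
width: 0.0497
gripper_force: 0.0
```

```bash
python3 - <<'E'
from lib import *
show((.4507,-.1844,.051),down(.303-np.pi/2))
E
```

```text
rotvec [-0.18 -0.05  0.02] | then dp in target axes (mm) [-0.3  1.8 62.2] | dp in current axes [-0.4  2.  62.2] | q [ 0.02  0.19 -0.58 -0.   -0.8   0.29] t 29.625
```

{"fn": "carry_out", "kwargs": {"commands": [{"dp": [-0.0004, 0.0015, 0.03], "rotation": [-0.15, 0, 0]}, {"dp": [0, 0, 0.02], "rotation": [0, 0, 0]}, {"dp": [0, 0, 0.0115], "rotation": [0, 0, 0]}, {"dp": [0, 0, 0], "rotation": [0, 0, 0]}, {"dp": [0, 0, 0], "rotation": [0, 0, 0]}, {"dp": [0, 0, 0], "rotation": [0, 0, 0]}]}}

```text
t: 30.38
eef_pos: [0.4505, -0.1845, 0.0519]
ee_rot: [-3.14, -0.001, -1.268]
force: [0.6, -0.1, -0.4]
width: 0.0498
gripper_force: 0.0
```

{"fn": "carry_out", "kwargs": {"commands": [{"dp": [0, 0, 0], "rotation": [0, 0, 0]}, {"dp": [0, 0, 0], "rotation": [0, 0, 0]}, {"dp": [0, 0, 0], "rotation": [0, 0, 0]}, {"dp": [0, 0, 0], "rotation": [0, 0, 0]}], "grip": 0, "force": 40}}

```text
t: 30.88
eef_pos: [0.4502, -0.1845, 0.0513]
ee_rot: [-3.141, -0.001, -1.268]
force: [0.6, 0.7, 2.0]
width: 0.0259
gripper_force: 40.0
```

{"fn": "carry_out", "kwargs": {"commands": [{"dp": [0, 0, -0.02], "rotation": [0, 0, 0]}, {"dp": [0, 0, -0.03], "rotation": [0, 0, 0]}, {"dp": [0, 0, -0.03], "rotation": [0, 0, 0]}, {"dp": [0, 0, 0], "rotation": [0, 0, 0]}, {"dp": [0, 0, 0], "rotation": [0, 0, 0]}, {"dp": [0, 0, 0], "rotation": [0, 0, 0]}]}}

```text
t: 31.62
eef_pos: [0.4491, -0.1844, 0.13]
ee_rot: [3.139, 0.0, -1.269]
force: [0.1, -0.3, -1.3]
width: 0.0261
gripper_force: 40.0
```

```bash
python3 - <<'E'
from lib import *
show((.5652,-.0625,.13),down(-.08-np.pi/2))
E
```

```text
rotvec [ 0.13 -0.   21.9 ] | then dp in target axes (mm) [-130.8 -106.    -0. ] | dp in current axes [ -81.8 -147.1   -0.3] | q [ 0.02  0.17 -0.56  0.   -0.84  0.29] t 31.625
```

{"fn": "carry_out", "kwargs": {"commands": [{"dp": [0, 0, 0], "rotation": [0, 0, 7.3]}, {"dp": [0, 0, 0], "rotation": [0, 0, 7.3]}, {"dp": [0, 0, 0], "rotation": [0, 0, 7.3]}, {"dp": [-0.0436, -0.0353, 0], "rotation": [0, 0, 0]}, {"dp": [-0.0436, -0.0353, 0], "rotation": [0, 0, 0]}, {"dp": [-0.0436, -0.0353, 0], "rotation": [0, 0, 0]}, {"dp": [0, 0, 0], "rotation": [0, 0, 0]}, {"dp": [0, 0, 0], "rotation": [0, 0, 0]}]}}

```text
t: 32.62
eef_pos: [0.565, -0.0624, 0.1296]
ee_rot: [3.139, -0.001, -1.65]
force: [0.1, -1.5, -1.2]
width: 0.0258
gripper_force: 40.0
```

{"fn": "carry_out", "kwargs": {"commands": [{"dp": [0, 0, 0.02], "rotation": [0, 0, 0]}, {"dp": [0, 0, 0.015], "rotation": [0, 0, 0]}, {"dp": [0, 0, 0], "rotation": [0, 0, 0]}, {"dp": [0, 0, 0], "rotation": [0, 0, 0]}, {"dp": [0, 0, 0], "rotation": [0, 0, 0]}]}}

```text
t: 33.25
eef_pos: [0.5664, -0.0626, 0.0967]
ee_rot: [-3.14, -0.0, -1.651]
force: [-0.8, 0.8, -0.7]
width: 0.026
gripper_force: 40.0
```

```bash
python3 - <<'E'
from lib import *
show((.5652,-.0625,.0633),down(-.08-np.pi/2))
E
```

```text
rotvec [-0.06 -0.02  0.01] | then dp in target axes (mm) [ 0.   1.2 33.4] | dp in current axes [ 0.   1.2 33.4] | q [ 0.23  0.34 -0.42  0.   -0.82 -0.31] t 33.25
```

{"fn": "carry_out", "kwargs": {"commands": [{"dp": [0, 0.0012, 0.008], "rotation": [0, 0, 0]}, {"dp": [0, 0, 0.005], "rotation": [0, 0, 0]}, {"dp": [0, 0, 0.004], "rotation": [0, 0, 0]}, {"dp": [0, 0, 0.003], "rotation": [0, 0, 0]}, {"dp": [0, 0, 0], "rotation": [0, 0, 0]}, {"dp": [0, 0, 0], "rotation": [0, 0, 0]}]}}

```text
t: 34.0
eef_pos: [0.5662, -0.0623, 0.0765]
ee_rot: [-3.139, -0.0, -1.65]
force: [5.2, -1.1, 2.1]
width: 0.0261
gripper_force: 39.7
```

{"fn": "carry_out", "kwargs": {"commands": [{"dp": [0, -0.0007, 0.004], "rotation": [0, 0, 0]}, {"dp": [0, 0, 0.004], "rotation": [0, 0, 0]}, {"dp": [0, 0, 0.003], "rotation": [0, 0, 0]}, {"dp": [0, 0, 0], "rotation": [0, 0, 0]}, {"dp": [0, 0, 0], "rotation": [0, 0, 0]}]}}

```text
t: 34.62
eef_pos: [0.5661, -0.0623, 0.0645]
ee_rot: [-3.141, -0.0, -1.651]
force: [6.0, -1.0, -1.7]
width: 0.0257
gripper_force: 39.7
```

{"fn": "carry_out", "kwargs": {"commands": [{"dp": [0, -0.0004, 0.002], "rotation": [0, 0, 0]}, {"dp": [0, 0, 0.0015], "rotation": [0, 0, 0]}, {"dp": [0, 0, 0], "rotation": [0, 0, 0]}, {"dp": [0, 0, 0], "rotation": [0, 0, 0]}]}}

```text
t: 35.12
eef_pos: [0.5658, -0.062, 0.0628]
ee_rot: [-3.141, -0.0, -1.65]
force: [-2.0, 4.9, 17.8]
width: 0.0261
gripper_force: 40.0
```

{"fn": "carry_out", "kwargs": {"commands": [{"dp": [0, 0, -0.001], "rotation": [0, 0, 0]}, {"dp": [0, 0, 0], "rotation": [0, 0, 0]}, {"dp": [0, 0, 0], "rotation": [0, 0, 0]}], "grip": 0.034}}

```text
t: 35.5
eef_pos: [0.5648, -0.0627, 0.0617]
ee_rot: [3.139, -0.001, -1.651]
force: [-0.3, 0.1, -0.6]
width: 0.0334
gripper_force: 0.0
```

{"fn": "carry_out", "kwargs": {"commands": [{"dp": [0, 0, -0.03], "rotation": [0, 0, 0]}, {"dp": [0, 0, -0.04], "rotation": [0, 0, 0]}, {"dp": [0, 0, -0.03], "rotation": [0, 0, 0]}, {"dp": [0, 0, 0], "rotation": [0, 0, 0]}, {"dp": [0, 0, 0], "rotation": [0, 0, 0]}]}}

```text
t: 36.12
eef_pos: [0.5651, -0.0625, 0.1617]
ee_rot: [3.14, -0.001, -1.651]
force: [0.1, 0.3, -0.6]
width: 0.0342
gripper_force: 0.0
```

```bash
python3 - <<'E'
from lib import *
x=partpose("head",(.464,-.3447),yaws=np.arange(2.3,2.8,.1))
Z=CL
for n in Z:
  for nm,c in dict(tee=(.661,-.0758),cross=(.566,-.0623)).items():
    P=Z[n].reshape(-1,3); m=(np.hypot(P[:,0]-c[0],P[:,1]-c[1])<.03)&(P[:,2]>.02)&(P[:,2]<.045)
    print(n,nm,"base z",np.percentile(P[m][:,2],[5,50,95]).round(4))
y=x[2]
for k in range(-4,1): show((.4642,-.3447,.1),down(y+k*np.pi/2))
E
```

```text
head ['scene'] [ 0.4645 -0.345   2.545 ] 0.047
head ['top'] [ 0.463  -0.3446  2.5241] 0.049
head ['scene', 'top'] [ 0.4638 -0.3446  2.539 ] 0.054
scene tee base z [0.0274 0.032  0.0384]
scene cross base z [0.0275 0.0326 0.0398]Traceback (most recent call last):
  File "<stdin>", line 7, in <module>
    return _quantile_unchecked(
        a, q, axis, out, overwrite_input, method, keepdims, weights)
    return _ureduce(a,
                    func=_quantile_ureduce_func,
    ...<5 lines>...
                    overwrite_input=overwrite_input,
                    method=method)
    r = func(a, **kwargs)
    result = _quantile(arr,
                       quantiles=q,
    ...<2 lines>...
                       out=out,
                       weights=wgt)
    slices_having_nans = np.isnan(arr[-1, ...])
                                  ~~~^^^^^^^^^
IndexError: index -1 is out of bounds for axis 0 with size 0
```

{"fn": "carry_out", "kwargs": {"commands": [{"dp": [0, 0, 0], "rotation": [0, 0, 10.1]}, {"dp": [0, 0, 0], "rotation": [0, 0, 10.1]}, {"dp": [0, 0, 0], "rotation": [0, 0, 10.1]}, {"dp": [0.0579, -0.0156, 0], "rotation": [0, 0, 0]}, {"dp": [0.0579, -0.0156, 0], "rotation": [0, 0, 0]}, {"dp": [0.0579, -0.0156, 0], "rotation": [0, 0, 0]}, {"dp": [0.0579, -0.0156, 0], "rotation": [0, 0, 0]}, {"dp": [0.0579, -0.0156, 0], "rotation": [0, 0, 0]}], "grip": 0.05}}

```text
t: 37.22
eef_pos: [0.463, -0.3461, 0.1617]
ee_rot: [3.14, -0.001, -2.179]
force: [0.3, 0.2, 0.0]
width: 0.0504
gripper_force: 0.0
```

{"fn": "carry_out", "kwargs": {"commands": [{"dp": [0, 0, 0.025], "rotation": [0, 0, 0]}, {"dp": [0, 0, 0.025], "rotation": [0, 0, 0]}, {"dp": [0, 0, 0], "rotation": [0, 0, 0]}, {"dp": [0, 0, 0], "rotation": [0, 0, 0]}, {"dp": [0, 0, 0], "rotation": [0, 0, 0]}]}}

```text
t: 37.85
eef_pos: [0.4651, -0.3446, 0.1137]
ee_rot: [-3.14, -0.0, -2.179]
force: [-0.1, 0.1, 0.3]
width: 0.05
gripper_force: 0.0
```

```bash
python3 - <<'E'
from lib import *
show((.4638,-.3447,.051),down(2.533-np.pi*1.5))
E
```

```text
rotvec [-0.1  -0.01  0.04] | then dp in target axes (mm) [ 0.8  1.  62.7] | dp in current axes [ 0.8  1.1 62.7] | q [-0.3   0.33 -0.38  0.   -0.86 -0.31] t 37.85
```

{"fn": "carry_out", "kwargs": {"commands": [{"dp": [0.0004, 0.0006, 0.03], "rotation": [0, 0, 0]}, {"dp": [0, 0, 0.02], "rotation": [0, 0, 0]}, {"dp": [0, 0, 0.012], "rotation": [0, 0, 0]}, {"dp": [0, 0, 0], "rotation": [0, 0, 0]}, {"dp": [0, 0, 0], "rotation": [0, 0, 0]}, {"dp": [0, 0, 0], "rotation": [0, 0, 0]}]}}

```text
t: 38.6
eef_pos: [0.4642, -0.3448, 0.0516]
ee_rot: [-3.14, -0.0, -2.179]
force: [0.1, -0.1, -0.8]
width: 0.0499
gripper_force: 0.0
```

{"fn": "carry_out", "kwargs": {"commands": [{"dp": [0, 0, 0], "rotation": [0, 0, 0]}, {"dp": [0, 0, 0], "rotation": [0, 0, 0]}, {"dp": [0, 0, 0], "rotation": [0, 0, 0]}, {"dp": [0, 0, 0], "rotation": [0, 0, 0]}], "grip": 0, "force": 40}}

```text
t: 39.1
eef_pos: [0.4637, -0.3447, 0.0508]
ee_rot: [-3.141, -0.0, -2.179]
force: [0.1, -0.1, 0.2]
width: 0.0259
gripper_force: 40.0
```

{"fn": "carry_out", "kwargs": {"commands": [{"dp": [0, 0, -0.02], "rotation": [0, 0, 0]}, {"dp": [0, 0, -0.03], "rotation": [0, 0, 0]}, {"dp": [0, 0, -0.03], "rotation": [0, 0, 0]}, {"dp": [0, 0, 0], "rotation": [0, 0, 0]}, {"dp": [0, 0, 0], "rotation": [0, 0, 0]}, {"dp": [0, 0, 0], "rotation": [0, 0, 0]}]}}

```text
t: 39.85
eef_pos: [0.4627, -0.3442, 0.1292]
ee_rot: [3.139, -0.001, -2.18]
force: [-0.1, 0.1, -2.9]
width: 0.0258
gripper_force: 40.0
```

```bash
python3 - <<'E'
from lib import *
show((.574,.0392,.13),down(-.08-np.pi/2))
E
```

```text
rotvec [ 1.50e-01 -2.00e-02 -3.03e+01] | then dp in target axes (mm) [-391.   -80.3   -0.8] | dp in current axes [-378.1  128.    -0.8] | q [-0.3   0.31 -0.37  0.   -0.9  -0.31] t 39.85
```

{"fn": "carry_out", "kwargs": {"commands": [{"dp": [0, 0, -0.004], "rotation": [0, 0, -10.1]}, {"dp": [0, 0, -0.004], "rotation": [0, 0, -10.1]}, {"dp": [0, 0, -0.004], "rotation": [0.1, 0, -10.1]}, {"dp": [-0.0558, -0.0115, 0], "rotation": [0, 0, 0]}, {"dp": [-0.0558, -0.0115, 0], "rotation": [0, 0, 0]}, {"dp": [-0.0559, -0.0115, 0], "rotation": [0, 0, 0]}, {"dp": [-0.0559, -0.0115, 0], "rotation": [0, 0, 0]}, {"dp": [-0.0559, -0.0115, 0], "rotation": [0, 0, 0]}]}}

```text
t: 40.85
eef_pos: [0.543, -0.069, 0.1417]
ee_rot: [-3.141, -0.001, -1.651]
force: [0.1, -0.6, -2.2]
width: 0.0259
gripper_force: 40.0
```

{"fn": "carry_out", "kwargs": {"commands": [{"dp": [-0.0559, -0.0116, 0], "rotation": [0, 0, 0]}, {"dp": [-0.0559, -0.0116, 0], "rotation": [0, 0, 0]}, {"dp": [0, 0, 0.025], "rotation": [0, 0, 0]}, {"dp": [0, 0, 0.02], "rotation": [0, 0, 0]}, {"dp": [0, 0, 0], "rotation": [0, 0, 0]}, {"dp": [0, 0, 0], "rotation": [0, 0, 0]}, {"dp": [0, 0, 0], "rotation": [0, 0, 0]}]}}

```text
t: 41.72
eef_pos: [0.5759, 0.0388, 0.0985]
ee_rot: [-3.139, -0.0, -1.651]
force: [-0.3, -0.7, -2.9]
width: 0.0256
gripper_force: 40.0
```

```bash
python3 - <<'E'
from lib import *
show((.5744,.0393,.0628),down(-.08-np.pi/2))
s=readout.get_state(); print(s["eef_pos"],s["force"],s["width"])
E
```

```text
rotvec [-0.18 -0.01 -0.  ] | then dp in target axes (mm) [-0.4  1.5 35.7] | dp in current axes [-0.4  1.6 35.6] | q [ 0.41  0.34 -0.4   0.   -0.82 -0.49] t 41.725
[0.5758806  0.03876531 0.09845264] [-0.32024825 -0.68060274 -2.87295564] 0.025603478389923114
```

{"fn": "carry_out", "kwargs": {"commands": [{"dp": [-0.0004, 0.0013, 0.01], "rotation": [-0.1, 0, 0]}, {"dp": [0, 0, 0.005], "rotation": [0, 0, 0]}, {"dp": [0, 0, 0.004], "rotation": [0, 0, 0]}, {"dp": [0, 0, 0.003], "rotation": [0, 0, 0]}, {"dp": [0, 0, 0], "rotation": [0, 0, 0]}, {"dp": [0, 0, 0], "rotation": [0, 0, 0]}]}}

```text
t: 42.48
eef_pos: [0.5744, 0.0395, 0.0756]
ee_rot: [-3.141, -0.0, -1.65]
force: [3.0, 0.2, -3.9]
width: 0.0257
gripper_force: 40.0
```

Entered without resistance; push home.

{"fn": "carry_out", "kwargs": {"commands": [{"dp": [0, 0, 0.004], "rotation": [0, 0, 0]}, {"dp": [0, 0, 0.004], "rotation": [0, 0, 0]}, {"dp": [0, 0, 0.003], "rotation": [0, 0, 0]}, {"dp": [0, 0, 0.002], "rotation": [0, 0, 0]}, {"dp": [0, 0, 0.0015], "rotation": [0, 0, 0]}, {"dp": [0, 0, 0], "rotation": [0, 0, 0]}, {"dp": [0, 0, 0], "rotation": [0, 0, 0]}]}}

```text
t: 43.35
eef_pos: [0.5742, 0.0393, 0.0628]
ee_rot: [-3.141, -0.001, -1.65]
force: [-4.8, 0.1, 16.9]
width: 0.0253
gripper_force: 40.0
```

{"fn": "carry_out", "kwargs": {"commands": [{"dp": [0, 0, -0.001], "rotation": [0, 0, 0]}, {"dp": [0, 0, 0], "rotation": [0, 0, 0]}, {"dp": [0, 0, 0], "rotation": [0, 0, 0]}], "grip": 0.034}}

```text
t: 43.72
eef_pos: [0.5736, 0.0392, 0.0616]
ee_rot: [3.141, -0.001, -1.651]
force: [0.1, 0.1, -0.5]
width: 0.034
gripper_force: 0.0
```

{"fn": "carry_out", "kwargs": {"commands": [{"dp": [0, 0, -0.03], "rotation": [0, 0, 0]}, {"dp": [0, 0, -0.04], "rotation": [0, 0, 0]}, {"dp": [0, 0, -0.04], "rotation": [0, 0, 0]}, {"dp": [0, 0, 0], "rotation": [0, 0, 0]}, {"dp": [0, 0, 0], "rotation": [0, 0, 0]}]}}

```text
t: 44.35
eef_pos: [0.5735, 0.0393, 0.1714]
ee_rot: [3.141, -0.001, -1.651]
force: [0.3, 0.3, -0.3]
width: 0.0342
gripper_force: 0.0
```

```bash
python3 - <<'E'
from lib import *
x=partpose("ell",(.6178,-.296),yaws=np.arange(.1,.7,.1))
y=.383
for k in range(-2,1): show((.6174,-.2961,.12),down(y+k*np.pi/2))
E
```

```text
ell ['scene'] [ 0.6168 -0.2958  0.3885] 0.058
ell ['top'] [ 0.6185 -0.2955  0.3779] 0.052
ell ['scene', 'top'] [ 0.6179 -0.2957  0.3855] 0.064
rotvec [ 0.07 -0.15 63.47] | then dp in target axes (mm) [  84.3 -327.4   50.7] | dp in current axes [330.5 -70.9  51.1] | q [ 0.41  0.26 -0.32  0.   -0.99 -0.49] t 44.45
rotvec [  0.15  -0.06 -26.53] | then dp in target axes (mm) [327.4  84.3  50.7] | dp in current axes [330.5 -70.9  51.1] | q [ 0.41  0.26 -0.32  0.   -0.99 -0.49] t 44.45
rotvec [ 1.7000e-01  8.0000e-02 -1.1653e+02] | then dp in target axes (mm) [-84.3 327.4  50.7] | dp in current axes [330.5 -70.9  51.1] | q [ 0.41  0.26 -0.32  0.   -0.99 -0.49] t 44.45
```

{"fn": "carry_out", "kwargs": {"commands": [{"dp": [0, 0, 0], "rotation": [0, 0, -8.83]}, {"dp": [0, 0, 0], "rotation": [0, 0, -8.83]}, {"dp": [0, 0, 0], "rotation": [0, 0, -8.83]}, {"dp": [0.0546, 0.014, 0], "rotation": [0, 0, 0]}, {"dp": [0.0546, 0.014, 0], "rotation": [0, 0, 0]}, {"dp": [0.0546, 0.014, 0], "rotation": [0, 0, 0]}, {"dp": [0.0546, 0.014, 0], "rotation": [0, 0, 0]}, {"dp": [0.0546, 0.014, 0], "rotation": [0, 0, 0]}], "grip": 0.05}}

```text
t: 45.45
eef_pos: [0.6106, -0.2418, 0.1707]
ee_rot: [3.139, 0.001, -1.188]
force: [0.9, 0.3, 0.1]
width: 0.0499
gripper_force: 0.0
```

{"fn": "carry_out", "kwargs": {"commands": [{"dp": [0.0546, 0.014, 0], "rotation": [0, 0, 0]}, {"dp": [0, 0, 0.025], "rotation": [0, 0, 0]}, {"dp": [0, 0, 0.03], "rotation": [0, 0, 0]}, {"dp": [0, 0, 0], "rotation": [0, 0, 0]}, {"dp": [0, 0, 0], "rotation": [0, 0, 0]}, {"dp": [0, 0, 0], "rotation": [0, 0, 0]}]}}

```text
t: 46.2
eef_pos: [0.6193, -0.2959, 0.1187]
ee_rot: [-3.14, -0.002, -1.188]
force: [-0.3, -0.5, -0.5]
width: 0.0499
gripper_force: 0.0
```

```bash
python3 - <<'E'
from lib import *
import lib
show((.6172,-.2959,.051),down(.384-np.pi/2))
for n in("scene","top"):
    lib.CL[n]=cloud(n,np.load(f"pics/{n}0.npz")["d"])
a=np.linspace(0,2*np.pi,32,endpoint=False); c=np.c_[np.cos(a),np.sin(a)]*.03
m={n:(lib.CL[n][...,2]>.01)&(lib.CL[n][...,2]<.1) for n in lib.CL}
for n in m: print(n,fit(sil_prisms([(c,.01,.09)]),{n:m[n]},(.785,.128),.06,[0]))
E
```

```text
rotvec [-0.07 -0.11 -0.05] | then dp in target axes (mm) [-0.8  1.9 67.7] | dp in current axes [-0.9  2.  67.7] | q [-0.16  0.48 -0.12  0.   -0.97  0.54] t 46.2
scene (array([ 0.78939926,  0.1386305 , -0.06294281]), np.float64(0.3002710694923608))
top (array([ 0.78723878,  0.13822754, -0.06470359]), np.float64(0.3968046097433211))
```

{"fn": "carry_out", "kwargs": {"commands": [{"dp": [-0.0008, 0.0012, 0.03], "rotation": [0, 0, 0]}, {"dp": [0, 0, 0.025], "rotation": [0, 0, 0]}, {"dp": [0, 0, 0.012], "rotation": [0, 0, 0]}, {"dp": [0, 0, 0], "rotation": [0, 0, 0]}, {"dp": [0, 0, 0], "rotation": [0, 0, 0]}, {"dp": [0, 0, 0], "rotation": [0, 0, 0]}]}}

```text
t: 46.95
eef_pos: [0.6177, -0.2958, 0.0515]
ee_rot: [-3.14, -0.002, -1.188]
force: [0.8, -0.6, -0.0]
width: 0.0497
gripper_force: 0.0
```

{"fn": "carry_out", "kwargs": {"commands": [{"dp": [0, 0, 0], "rotation": [0, 0, 0]}, {"dp": [0, 0, 0], "rotation": [0, 0, 0]}, {"dp": [0, 0, 0], "rotation": [0, 0, 0]}, {"dp": [0, 0, 0], "rotation": [0, 0, 0]}], "grip": 0, "force": 40}}

```text
t: 47.45
eef_pos: [0.6171, -0.2957, 0.0504]
ee_rot: [3.141, -0.001, -1.188]
force: [-0.2, -0.7, 0.7]
width: 0.0256
gripper_force: 40.0
```

{"fn": "carry_out", "kwargs": {"commands": [{"dp": [0, 0, -0.02], "rotation": [0, 0, 0]}, {"dp": [0, 0, -0.035], "rotation": [0, 0, 0]}, {"dp": [0, 0, -0.035], "rotation": [0, 0, 0]}, {"dp": [0, 0, 0], "rotation": [0, 0, 0]}, {"dp": [0, 0, 0], "rotation": [0, 0, 0]}, {"dp": [0, 0, 0], "rotation": [0, 0, 0]}]}}

```text
t: 48.2
eef_pos: [0.6161, -0.2954, 0.1387]
ee_rot: [3.139, 0.001, -1.189]
force: [-0.1, -0.8, -2.0]
width: 0.0254
gripper_force: 40.0
```

```bash
python3 - <<'E'
from lib import *
show((.6771,.0448,.14),down(-.08-np.pi/2))
E
```

```text
rotvec [ 0.15  0.03 26.49] | then dp in target axes (mm) [-344.   -33.6   -1.3] | dp in current axes [-292.9 -183.5   -1.4] | q [-0.16  0.46 -0.11  0.   -1.01  0.54] t 48.2
```

{"fn": "carry_out", "kwargs": {"commands": [{"dp": [0, 0, 0], "rotation": [0, 0, 8.83]}, {"dp": [0, 0, 0], "rotation": [0, 0, 8.83]}, {"dp": [0, 0, 0], "rotation": [0.1, 0, 8.83]}, {"dp": [-0.0573, -0.0056, 0], "rotation": [0, 0, 0]}, {"dp": [-0.0573, -0.0056, 0], "rotation": [0, 0, 0]}, {"dp": [-0.0573, -0.0056, 0], "rotation": [0, 0, 0]}, {"dp": [-0.0573, -0.0056, 0], "rotation": [0, 0, 0]}, {"dp": [-0.0573, -0.0056, 0], "rotation": [0, 0, 0]}]}}

```text
t: 49.2
eef_pos: [0.6674, -0.0105, 0.139]
ee_rot: [-3.142, -0.001, -1.651]
force: [0.8, 0.3, -2.3]
width: 0.0257
gripper_force: 40.0
```

{"fn": "carry_out", "kwargs": {"commands": [{"dp": [-0.0573, -0.0056, 0], "rotation": [0, 0, 0]}, {"dp": [0, 0, 0], "rotation": [0, 0, 0]}, {"dp": [0, 0, 0.02], "rotation": [0, 0, 0]}, {"dp": [0, 0, 0.02], "rotation": [0, 0, 0]}, {"dp": [0, 0, 0], "rotation": [0, 0, 0]}, {"dp": [0, 0, 0], "rotation": [0, 0, 0]}, {"dp": [0, 0, 0], "rotation": [0, 0, 0]}]}}

```text
t: 50.08
eef_pos: [0.6785, 0.0442, 0.1011]
ee_rot: [-3.139, -0.0, -1.651]
force: [0.1, -0.1, -1.8]
width: 0.0254
gripper_force: 40.0
```

```bash
python3 - <<'E'
from lib import *
show((.6771,.0448,.0624),down(-.08-np.pi/2))
s=readout.get_state(); print(s["eef_pos"],s["force"],s["width"])
E
```

```text
rotvec [-0.17 -0.01 -0.  ] | then dp in target axes (mm) [-0.5  1.4 38.7] | dp in current axes [-0.5  1.5 38.7] | q [ 0.35  0.48 -0.16  0.   -0.93 -0.43] t 50.075
[0.67848744 0.04420832 0.1010712 ] [ 0.14862027 -0.11356496 -1.76900361] 0.02540869562342437
```

{"fn": "carry_out", "kwargs": {"commands": [{"dp": [-0.0005, 0.0012, 0.01], "rotation": [-0.1, 0, 0]}, {"dp": [0, 0, 0.006], "rotation": [0, 0, 0]}, {"dp": [0, 0, 0.005], "rotation": [0, 0, 0]}, {"dp": [0, 0, 0.003], "rotation": [0, 0, 0]}, {"dp": [0, 0, 0], "rotation": [0, 0, 0]}, {"dp": [0, 0, 0], "rotation": [0, 0, 0]}]}}

```text
t: 50.82
eef_pos: [0.677, 0.045, 0.0762]
ee_rot: [-3.141, -0.0, -1.651]
force: [1.6, -0.1, -2.5]
width: 0.0253
gripper_force: 40.0
```

{"fn": "carry_out", "kwargs": {"commands": [{"dp": [0, 0, 0.004], "rotation": [0, 0, 0]}, {"dp": [0, 0, 0.004], "rotation": [0, 0, 0]}, {"dp": [0, 0, 0.004], "rotation": [0, 0, 0]}, {"dp": [0, 0, 0.002], "rotation": [0, 0, 0]}, {"dp": [0, 0, 0.0015], "rotation": [0, 0, 0]}, {"dp": [0, 0, 0], "rotation": [0, 0, 0]}, {"dp": [0, 0, 0], "rotation": [0, 0, 0]}]}}

```text
t: 51.7
eef_pos: [0.6769, 0.0449, 0.0624]
ee_rot: [-3.141, -0.001, -1.65]
force: [-3.5, 0.1, 13.8]
width: 0.0257
gripper_force: 40.0
```

{"fn": "carry_out", "kwargs": {"commands": [{"dp": [0, 0, -0.001], "rotation": [0, 0, 0]}, {"dp": [0, 0, 0], "rotation": [0, 0, 0]}, {"dp": [0, 0, 0], "rotation": [0, 0, 0]}], "grip": 0.034}}

```text
t: 52.08
eef_pos: [0.6764, 0.0448, 0.061]
ee_rot: [3.14, -0.001, -1.651]
force: [0.1, 0.4, -0.6]
width: 0.0339
gripper_force: 0.0
```

{"fn": "carry_out", "kwargs": {"commands": [{"dp": [0, 0, -0.03], "rotation": [0, 0, 0]}, {"dp": [0, 0, -0.04], "rotation": [0, 0, 0]}, {"dp": [0, 0, -0.06], "rotation": [0, 0, 0]}, {"dp": [0.05, 0.03, -0.02], "rotation": [0, 0, 0]}, {"dp": [0.05, 0.03, 0], "rotation": [0, 0, 0]}, {"dp": [0.05, 0.03, 0], "rotation": [0, 0, 0]}, {"dp": [0.05, 0.03, 0], "rotation": [0, 0, 0]}, {"dp": [0.05, 0.03, 0], "rotation": [0, 0, 0]}]}}

```text
t: 53.08
eef_pos: [0.506, -0.1935, 0.2117]
ee_rot: [3.141, -0.001, -1.65]
force: [1.1, -1.3, 0.3]
width: 0.034
gripper_force: 0.0
```

```bash
python3 - <<'E'
from look import *
import lib
Z=look("9"); lib.CL.update(Z); s=readout.get_state(); print(s["eef_pos"],s["force"])
seat=dict(head=(.5742,.0393),tee=(.6609,-.0768),ell=(.6769,.0449),cross=(.5658,-.062))
for n in Z:
  P=Z[n].reshape(-1,3)
  for k,c in seat.items():
    cc,ss=np.cos(-.08),np.sin(-.08); L=(P[:,:2]-c)@np.array([[cc,-ss],[ss,cc]])
    ins=np.zeros(len(P),bool)
    for b in PARTS[k]:
        ins|=(L[:,0]>b[0,0]+.005)&(L[:,0]<b[2,0]-.005)&(L[:,1]>b[0,1]+.005)&(L[:,1]<b[2,1]-.005)
    base=ins&(np.abs(L).max(1)>.018)&(P[:,2]<.1); q=np.c_[L[base],np.ones(base.sum())]; f=np.linalg.lstsq(q,P[base,2],rcond=None)[0] if base.sum()>10 else None
    bl=(np.hypot(*L.T)<.03)&(P[:,2]>.055)&(P[:,2]<.07)
    print(n,k,base.sum(),"base z",np.percentile(P[base,2],[10,50,90]).round(4) if base.sum() else 0,"tilt",None if f is None else f[:2].round(3),"block top",bl.sum(),np.median(P[bl],0).round(4) if bl.sum() else 0)
im=np.load("pics/scene9.npz")["im"]; cv2.imwrite("pics/end.png",cv2.resize(im[60:280,190:410,::-1],(600,600)))
E
```

```text
[ 0.50392749 -0.19523279  0.21174976] [ 1.24410303 -0.82072402  0.32677541]
scene head 117 base z [0.0294 0.0328 0.0361] tilt [ 0.015 -0.003] block top 58 [0.5751 0.0374 0.0599]
scene tee 107 base z [0.0291 0.0324 0.0357] tilt [-0.031 -0.004] block top 68 [ 0.6617 -0.0767  0.0606]
scene ell 88 base z [0.0287 0.0325 0.0358] tilt [-0.042 -0.013] block top 61 [0.6756 0.0427 0.0601]
scene cross 42 base z [0.0303 0.0332 0.0365] tilt [-0.014  0.011] block top 65 [ 0.5674 -0.064   0.0596]
top head 0 base z 0 tilt None block top 0 0
top tee 89 base z [0.0284 0.0314 0.0344] tilt [0.042 0.01 ] block top 67 [ 0.6616 -0.0754  0.0596]
top ell 96 base z [0.0277 0.0313 0.0339] tilt [-0.009 -0.008] block top 74 [0.6775 0.0454 0.0598]
top cross 0 base z 0 tilt None block top 0 0
```

View pics/end.png

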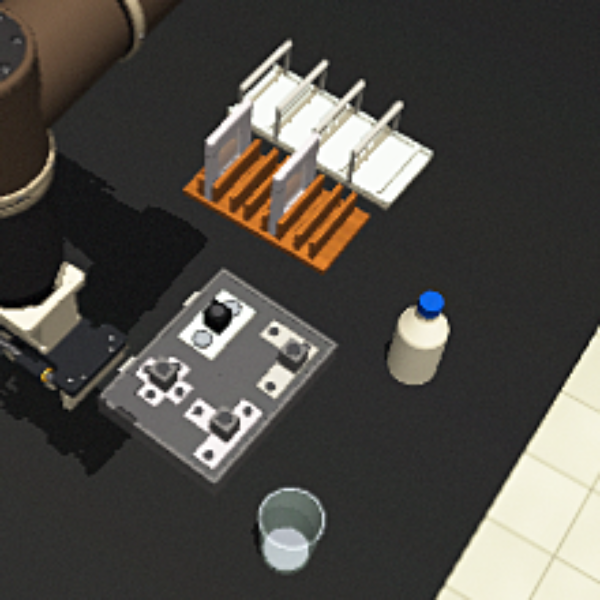

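The picture shows all four parts flush in the foam (block tops measured at 60 mm), both frames standing in rack slots at crop pixels (230,150) and (297,185), and the stand empty. The gripper is clear of everything, so I'm handing in.

```bash
python3 -c "
from station import arm; print(arm.job_done())"
```

```text
the job is handed in; nothing more can be done
None
```

The job is handed in: all four parts are pressed home in their cutouts, both leaf frames that were in the stand are upright on the floor of their rack slots, and the beaker, bottle and seedling were left alone; no verdict came back.

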